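# Load a bridge blank through the spring chip guard

### The job

Take the rosewood bridge blank with the tapered nose and feed it, nose first, along the bed of the loading station and in through its spring-hinged chip guard, keeping the guard held open until the whole blank has gone through. Feel for the hidden end stop and press the blank home against it for half a second with about 8 N (never more than 16 N), then withdraw so that the guard swings shut behind the blank. Leave everything else on the bench alone.

Things in the scene. Friction and masses are not known exactly. Their poses are not given: they have to be found in the camera images.
- blank_mid (a point): Centre (half-way up) of the task's loose rosewood bridge blank: dark wood block 120 mm long (x), 44 mm wide (y), 28 mm high (z), about 0.12 kg. +x points to its nose, where both sides taper over the last 25 mm from 44 to 18 mm wide; the tail at -x is square. It lies flat on the bench at the start.
- blank_tail (a point): Middle of the blank's square tail face, 60 mm behind blank_mid (same axes), half-way up.
- guard_line (a point): Point of the fixed loading station on its bed surface (20 mm above the bench), in the channel's middle, where the shut chip guard stands. +x runs inward along the channel, +y to the hinge side, z up. The bed runs from x = -155 to +262 mm, y = -50 to +60 mm; before the guard (x < -6 mm) it is flat, open at both sides. Other station points are told in these axes, heights above the bed.
- guard (a joint): Angle of the sprung chip guard (rad): 0 shut across the channel; swings only inward (to +x), up to 1.62. Steel plate from its hinge (guard_hinge) to y = -21 mm, 57 mm long, 4 mm thick, top 36 mm above the bed. Spring torque 0.04 N m when shut, 0.09 N m fully open; closes by itself (it may shut behind fingers that reach far in). It can shut only if the blank's tail is at least 57 mm past the guard line.
- station: The whole fixed loading station with guard and stop; origin 20 mm below guard_line, same axes. A fence 25 mm high runs inward from x = 0, its face at y = -23.5 mm. Facing it are a pocket for the open guard with its wall (25 mm high) at y = +47 mm to x = 70 mm, a slanting lead-in from x = 68 to 91 mm, then a rail with its face at y = +23.5 mm, so the seat is 47 mm wide.
- stop_block: Fixed steel block under the hood that carries the end stop; its origin is a reference point on the channel's middle line, 100 mm past the guard line, at bench level, station axes. The stop, a rubber pad giving 1 mm per 5 N, stands where it was last set: the blank meets it when its tail is somewhere from 60 to 84 mm past the guard line. The setting cannot be seen or read, only felt.
- guard_hinge (a point): Guard's upright hinge pin at bed level: 36 mm to +y of guard_line. The pin and its bracket (out to y = +56 mm) are 38 mm high.
- hood_edge (a point): Middle of the front lower edge of the grey hood that covers the channel from 125 mm past the guard line inward; 33 mm above the bed. The hood's top is 62 mm above the bed, with a round knob up to 84 mm at x = 175 to 235 mm.
- square_blank: Bystander: dark wood block 115 x 44 x 28 mm with both ends square; origin at the centre of its underside. Not to be moved.
- sanding_block: Bystander: cork sanding block 95 x 55 x 30 mm; origin at the centre of its underside.
- glue_bottle: Bystander: upright white bottle, 52 mm across, 130 mm high; origin at the centre of its underside.
- wax_tin: Bystander: round metal tin, 72 mm across, 40 mm high; origin at the centre of its underside.
- screwdriver: Bystander: screwdriver with wooden handle lying on the bench, handle to its -x.
- mug: Bystander: white mug, 76 mm across, 85 mm high; origin at the centre of its underside.
- offcut: Bystander: pale wood offcut 55 x 30 x 18 mm; origin at the centre of its underside.
- blank: The same tapered blank; origin at the centre of its underside, 14 mm below blank_mid, same axes.
There are look-alikes about, which are no part of the job. Leave any blue or red look-alike of the blank alone.

How it is judged:
On the way, in this order (a step that is already met when the one before it is completed fails the run):
1. the blank lies in line on the bed, nose through the guard that it holds open, tail still outside (value of joint guard above 0.6 rad and y of blank_mid in the frame of guard_line between -0.02 and 0.02 m and z of blank_mid in the frame of guard_line below 0.025 m and x of blank_mid in the frame of guard_line between -0.045 and 0.06 m and angle between the x axis of blank_mid and the x axis of guard_line, either way round below 0.15 rad), for 0.1 s.
2. the blank is pressed against the end stop with more than 4 N (contact force between stop_block and blank above 4 N), for 0.2 s.
At the end, for the whole second after the job is handed in: The blank lies flat in the channel, nose inward, within 6 mm of the middle line and 0.06 rad of the channel's direction, its tail 55 to 95 mm past the guard line, at rest, and the guard is shut (under 0.08 rad) (x of blank_tail in the frame of guard_line between 0.055 and 0.095 m and y of blank_tail in the frame of guard_line between -0.006 and 0.006 m and x of blank_mid in the frame of guard_line above 0.11 m and z of blank_mid in the frame of guard_line below 0.018 m and angle between the x axis of blank_mid and the x axis of guard_line, either way round below 0.06 rad and value of joint guard below 0.08 rad and linear speed of blank below 0.01 m/s); the robot touches nothing.
It fails at once if the blank is pressed against the end stop with more than 16 N (contact force between blank and stop_block above 16 N).
It fails at once if a bystander is moved more than 20 mm (distance of any of square_blank, sanding_block, glue_bottle, wax_tin, screwdriver, mug, offcut from where it was at the start of the episode above 0.02 m).
It also fails if it takes over 64 s, if anything falls off the work surface, if the arm or the gripper's body presses on something with over 40 N, if the wrist force passes 120 N, or if a joint passes its speed limit or range.

### The arm

A 6-joint arm with a two-finger parallel gripper is mounted at the origin on the work surface. World frame = base frame: x ahead of the robot, y to its left, z up, the work surface at z = 0. Lengths are in m, angles in rad, forces in N, time in s.
With the tool pointing down it reaches from about 0.25 to 0.775 m from the base axis. Payload 4 kg.
Tool frame: the origin (TCP) lies at the very end of the fingers, on their centre line; the grasp point (between the pads) lies 19 mm behind it; z points along the fingers, x is the direction in which the jaws open and shut, and the axes are right-handed (so a half turn about z gives the same grasp; the last joint's range is limited). The gripper opens to 94 mm and grips with 3 to 60 N. Pads are 16 mm wide; open, the fingers measure 119 mm over their backs; the gripper's body (75 mm by 177 mm) begins 78 mm behind the grasp point.
Start: joints at [1.015, 0.087, 1.371, -0, 1.684, -0.103], TCP at [0.241, 0.495, 0.206] pointing down, gripper open.
Joint ranges: [-3.1, 3.1], [-0.76, 2.03], [0.27, 2.55], [-1.08, 4.22], [0.17, 2.65], [-2.57, 2.57]. Speed limits (rad/s): [2.79, 2.79, 3.14, 3.14, 3.14, 3.14].

### API

Orientations are given as [roll, pitch, yaw] about the fixed x, y, z axes, in that order (R = Rz(yaw) Ry(pitch) Rx(roll)).
In Python, from bench import robot, cams, ticket gives the robot as it stands.
- The arm moves only by the tool jog_arm, never from a script. Its argument "series" is a list of rows, each an object of numbers: "x", "y", "z": the shift along the tool's x, y, z in m; "rx", "ry", "rz": the turn, a rotation vector about the tool's x, y, z in degrees. A call has 1 to 12 rows; each row shifts and turns the pose as measured when the row begins, along the tool's axes as they then stand; what a row does not reach is not made up. A row lasts 1/12 s, in which the tool goes at most 41.7 mm and 7.16 degrees, less where a joint would pass 70% of its speed; a pose out of reach is approached as far as the arm can. A call with a gripper value outside its range is refused whole. "claw" is the opening, from 0 (shut) to 1 (fully open), set as the call begins (left out, the last holds). The fingers move at their own pace and stop on an object; the grip force is fixed at half the most. Time passes only in rows, so rows that do not move let the fingers close. It gives the time, the measured TCP pose, the force and the opening at its end, in the units of the state.
- robot.get_obs(): the state, without advancing time (a new reading comes with each control period).
- cams.snapshot(name): name is "scene" or "top"; returns a dict with "img" (384x512x3 uint8, red, green, blue), "mtx" (3x3 intrinsics, pixels), "origin" and "attitude" of the camera in the world. Camera axes: x right, y down, z forward; pixel columns grow to the right and rows downward; lengths in m; the calibration is good to about 2 mm. A picture is of the moment at which its call begins. There is no depth.
- ticket.close_job(): hands the job in, once; it reports no verdict.
Trained networks look in a picture, given as the dict that the camera call returned (one of the last four; its "shot" number tells which), for a name from the list of things; names that differ only in an ending like _2 or _b are one class to them, and where a whole thing is asked for, a point or a joint stands for the part that bears it (a point fixed in the world has none). Each returns a list of dicts, best first, with "p" (0 to 1); they miss things now and then, are a little off and sometimes report something else, mostly with a low value. They report only what shows in the picture. A call takes as long as a camera call. They do not tell look-alikes from the thing itself.
- cams.look_for(thing, picture): "bbox" ([left, top, width, height] in pixels, round what is visible of it).
The state is a dict: "time": time; "joint_positions": joint angles; "qvel": joint speeds; "joint_torque": joint torques, N m; "tool_pos": TCP position; "ee_rot": TCP orientation; "wrist_force": force on the tool from outside, world axes, zero at the start; "wrist_torque": the same for the moment, N m; "width": finger opening in m.
Only numpy, scipy, OpenCV 4.12 (cv2) and the standard library are available. Lean on these libraries where they do the work, as an engineer would, in place of code of your own. Each camera call takes 0.05 s, during which the arm holds its last target.

## Working session

There is one attempt and no reset: what is moved stays moved. The work goes in short steps, Python scripts to look and compute and a tool call to move; the robot and the scene stay as the last step left them, time stands still between calls to the robot, and variables do not carry over. Pictures are saved under pics/ and viewed, and the job is handed in when it is done.

Besides the shell and the picture viewer there is one more tool, called as name(argument=value, ...), one argument or row to a line, values as JSON. jog_arm: Moves the arm, as the interface text tells. Its arguments: {"type":"object","properties":{"series":{"type":"array","items":{"type":"object","properties":{"x":{"type":"number"},"y":{"type":"number"},"z":{"type":"number"},"rx":{"type":"number"},"ry":{"type":"number"},"rz":{"type":"number"}}}},"claw":{"type":"number"}},"required":["series"]}

```bash
ls; mkdir -p pics; python3 - <<'E'
from bench import robot,cams,ticket
import cv2,pickle
o=robot.get_obs();print(o)
for n in("scene","top"):
    s=cams.snapshot(n);print(n,s['mtx'],s['origin'],s['attitude'],s['shot'])
    cv2.imwrite(f'pics/{n}0.png',cv2.cvtColor(s['img'],cv2.COLOR_RGB2BGR))
    pickle.dump(s,open(f'{n}0.pkl','wb'))
    for t in['blank','square_blank','station','guard','guard_line','guard_hinge','hood_edge','sanding_block','glue_bottle','wax_tin','screwdriver','mug','offcut','stop_block']:
        try: print(t,[( [round(float(v)) for v in d['bbox']],round(float(d['p']),2)) for d in cams.look_for(t,s)])
        except Exception as e: print(t,e)
E
```

```text
pics
{'time': 0.0, 'joint_positions': array([ 1.01490074e+00,  8.79407231e-02,  1.37224076e+00,  2.87920850e-06,
        1.68360969e+00, -1.03108945e-01]), 'qvel': array([-0.00098516, -0.00107535, -0.00127084, -0.00076361,  0.00249055,
       -0.00025151]), 'joint_torque': array([-1.00269172e-03, -3.40188468e+01, -3.02425683e+01,  7.13609112e-02,
        3.32752231e-02, -1.65902447e-04]), 'tool_pos': array([0.24032522, 0.49410256, 0.20431884]), 'ee_rot': array([-3.14136352e+00,  2.18655126e-03,  1.11801025e+00]), 'wrist_force': array([-0.51747479,  0.63268173,  0.15580262]), 'wrist_torque': array([-0.0357376 , -0.01293654, -0.01871646]), 'width': 0.09394634805914348}
scene [[353.72114876   0.         259.16528722]
 [  0.         353.72114876 189.37830549]
 [  0.           0.           1.        ]] [ 0.97482252 -0.82461214  0.6181409 ] [-2.15705647  0.00255039  0.52072859] 1
blank [([133, 202, 38, 30], 0.85), ([157, 228, 48, 26], 0.78), ([78, 241, 61, 44], 0.74), ([137, 318, 56, 65], 0.65)]
square_blank [([204, 196, 40, 24], 0.79), ([229, 152, 132, 45], 0.33)]
station [([228, 150, 132
[... 741 characters left out ...]
73, 229, 41, 26], 0.91), ([402, 147, 43, 15], 0.76), ([327, 236, 18, 39], 0.6), ([338, 185, 20, 42], 0.57)]
square_blank [([280, 185, 28, 39], 0.7)]
station [([174, 112, 56, 139], 0.91)]
guard []
guard_line [([172, 111, 59, 136], 0.62)]
guard_hinge [([173, 107, 58, 141], 0.91)]
hood_edge [([170, 109, 65, 142], 0.86), ([101, 124, 18, 24], 0.7), ([267, 106, 25, 25], 0.53)]
sanding_block [([349, 116, 26, 35], 0.61)]
glue_bottle [([176, 115, 53, 138], 0.72), ([309, 135, 20, 19], 0.7), ([280, 185, 24, 36], 0.53)]
wax_tin [([268, 105, 23, 25], 0.89)]
screwdriver [([89, 122, 31, 56], 0.64), ([278, 180, 28, 42], 0.38)]
mug [([78, 179, 39, 30], 0.89)]
offcut [([250, 154, 14, 16], 0.62)]
stop_block []
```

```bash
python3 - <<'E'
import cv2
a=cv2.imread('pics/scene0.png');b=cv2.imread('pics/top0.png')
cv2.imwrite('pics/s1.png',cv2.resize(a,(800,600),interpolation=cv2.INTER_CUBIC))
c=b[90:290,160:460];cv2.imwrite('pics/t1.png',cv2.resize(c,(800,533),interpolation=cv2.INTER_CUBIC))
E
```

```text
(no output)
```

View pics/s1.png

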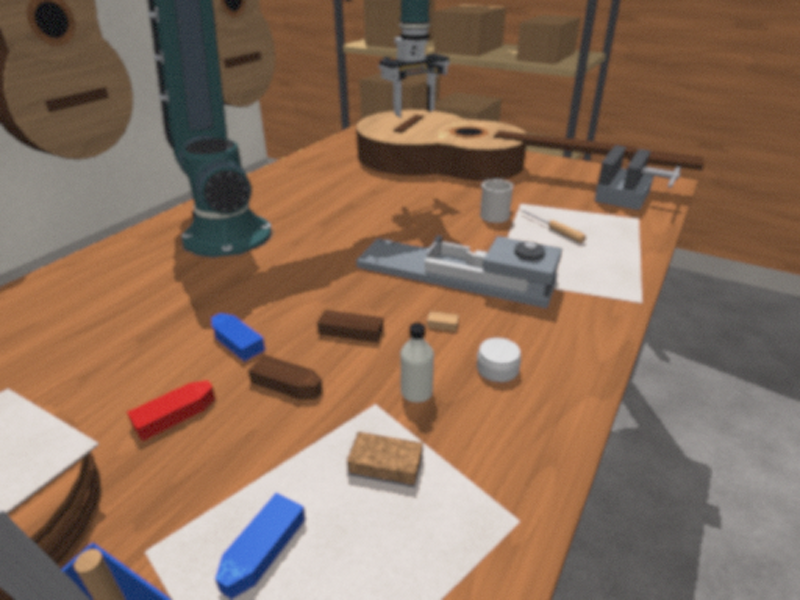

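View pics/t1.png

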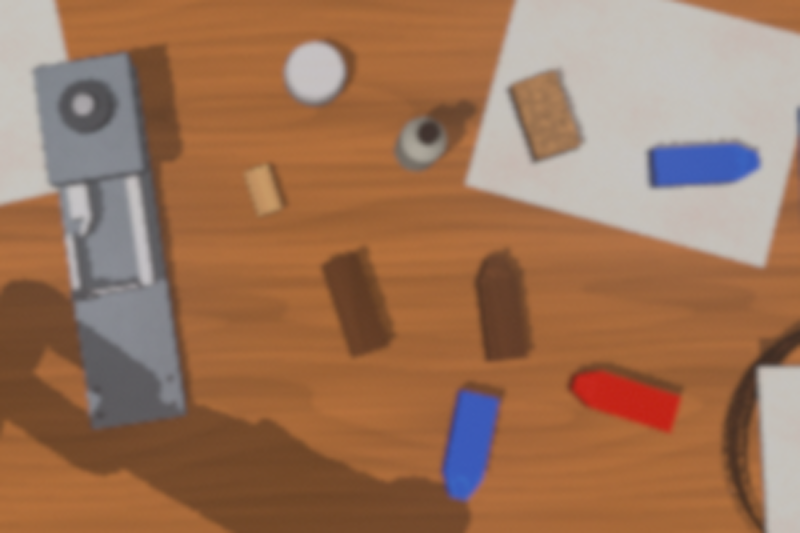

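View pics/top0.png

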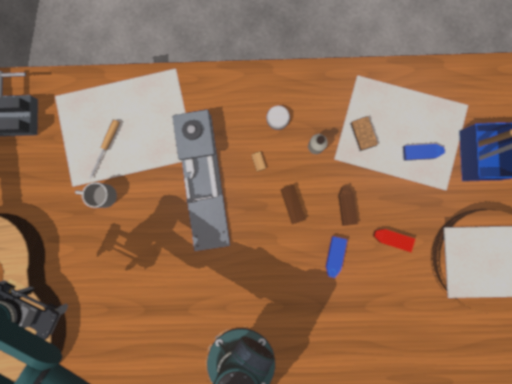

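The dark blocks are the tapered rosewood blank at top-view pixel (348,204) and the square one at (293,204). The look-alikes are blue at (337,256) and (423,152), and red at (395,240). I choose (348,204): dark wood with a tapered nose pointing away from the robot. Next I check it in close crops.

```bash
python3 - <<'E'
import cv2
b=cv2.imread('pics/top0.png');a=cv2.imread('pics/scene0.png')
def crop(im,x,y,w,h,s,n):
    c=cv2.resize(im[y:y+h,x:x+w],None,fx=s,fy=s,interpolation=cv2.INTER_CUBIC)
    for i in range(0,w,10): cv2.putText(c,str(x+i),(i*s,8),0,.3,(0,255,255),1);cv2.line(c,(i*s,10),(i*s,14),(0,255,255),1)
    for j in range(0,h,10): cv2.putText(c,str(y+j),(0,j*s+4),0,.3,(0,255,255),1)
    cv2.imwrite(n,c)
crop(b,165,100,80,75,8,'pics/c1.png')
crop(b,165,175,80,75,8,'pics/c2.png')
crop(b,320,170,60,60,10,'pics/c3.png')
crop(a,220,145,140,50,5,'pics/c4.png')
E
```

```text
(no output)
```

View pics/c1.png

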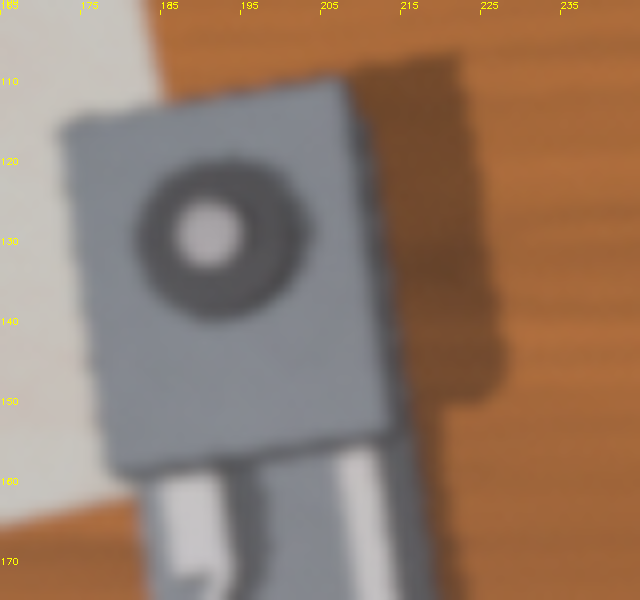

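View pics/c2.png

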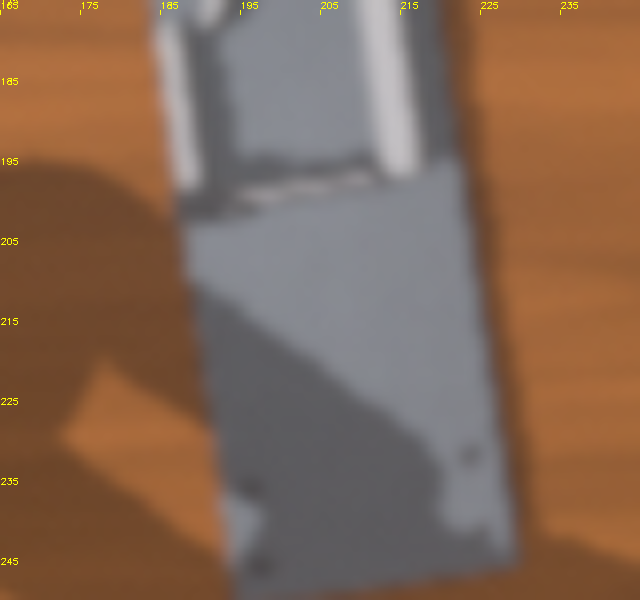

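View pics/c3.png

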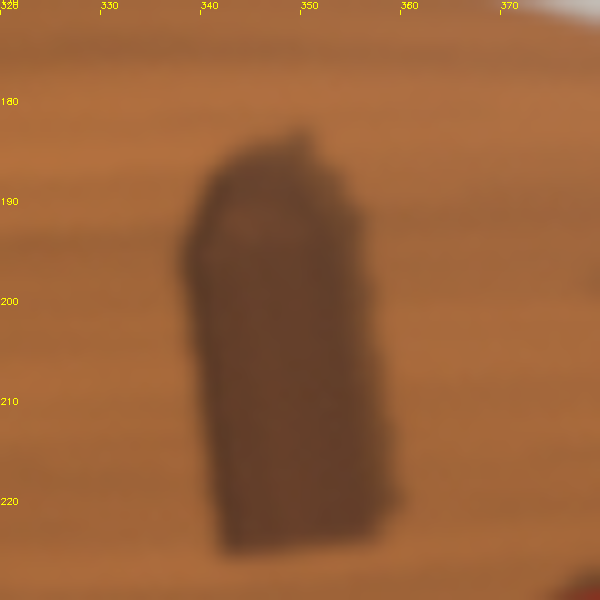

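View pics/c4.png

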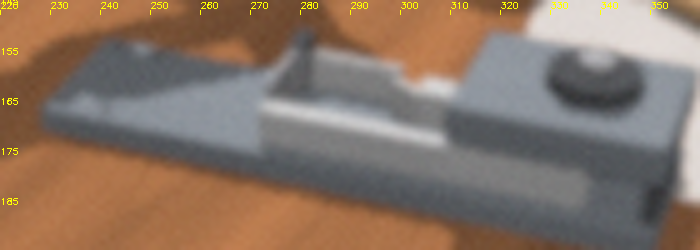

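The crop confirms it: dark wood, square tail at (342–357,225), tapered nose at (348,184). Now I fit the poses of the station and the blank.

```bash
cat > h.py <<'E'
import numpy as np,cv2,pickle
from scipy.spatial.transform import Rotation as R
from scipy.optimize import least_squares
def proj(s,P):
    Rc=R.from_euler('xyz',s['attitude']).as_matrix()
    p=(np.atleast_2d(P)-s['origin'])@Rc; u=p@np.array(s['mtx']).T
    return u[:,:2]/u[:,2:]
def pose(v,L,z0):
    L=np.array(L,float);c,s=np.cos(v[2]),np.sin(v[2])
    return np.c_[v[0]+c*L[:,0]-s*L[:,1],v[1]+s*L[:,0]+c*L[:,1],z0+L[:,2]]
def unproj(s,px,z):
    Rc=R.from_euler('xyz',s['attitude']).as_matrix()
    d=Rc@np.linalg.inv(s['mtx'])@np.array([*px,1.]);o=np.array(s['origin'])
    return o+d*(z-o[2])/d[2]
BL=np.array([(-60,-22),(-60,22),(35,22),(60,9),(60,-9),(35,-22)])/1e3
def hullmask(s,v,outline,h,z0=0,k=1):
    P=np.vstack([pose(v,np.c_[outline,np.full(len(outline),z)],z0) for z in(0,h)])
    q=proj(s,P); return cv2.convexHull(q.astype(np.float32))[:,0]
E
python3 - <<'E'
from h import *
T=pickle.load(open('top0.pkl','rb'));S=pickle.load(open('scene0.pkl','rb'))
print(unproj(T,(229.3,245.3),.02),unproj(T,(350,205),.0))
Lt=np.array([(-155,-50,0),(-155,60,0),(125,60,62),(125,-50,62),(262,60,62),(262,-50,62)])/1e3
pt=np.array([(229.3,245.3),(194.5,249.4),(179.3,159.3),(213.9,153.9),(172.1,115.2),(207.7,108.9)])
Ls=np.array([(-155,-50,0),(-155,60,0),(125,-50,62),(125,60,62),(262,-50,62)])/1e3
ps=np.array([(228,166.2),(241.6,152.6),(309.6,164.6),(317.6,151),(354.6,174.6)])
def f(v,w=(1,1)):
    return np.r_[w[0]*(proj(T,pose(v,Lt,.02))-pt).ravel(),w[1]*(proj(S,pose(v,Ls,.02))-ps).ravel()]
for w in((1,1),(1,0),(0,1)):
    r=least_squares(f,(.43,.1,.1),args=(w,));print(w,r.x,np.degrees(r.x[2]));print(np.round(r.fun.reshape(-1,2),1).tolist())
E
```

```text
[0.35781566 0.02711288 0.02      ] [ 0.47375852 -0.35107057  0.        ]
(1, 1) [0.5064024  0.09591001 0.12878396] 7.378777537630199
[[0.2, -0.4], [-0.3, 0.8], [-1.5, -0.9], [0.3, -1.1], [-0.4, -1.5], [0.0, -0.8], [-1.0, -0.2], [-0.9, -0.6], [-1.4, 1.0], [-0.2, -0.8], [-1.0, -0.2]]
(1, 0) [0.50439966 0.09514413 0.12805109] 7.336786747047578
[[0.4, 0.2], [-0.1, 1.5], [-1.2, -0.3], [0.6, -0.5], [-0.1, -0.9], [0.3, -0.1], [-0.0, -0.0], [-0.0, -0.0], [-0.0, 0.0], [-0.0, -0.0], [-0.0, -0.0]]
(0, 1) [0.50913739 0.09668938 0.13232981] 7.581939843377831
[[0.0, -0.0], [-0.0, -0.0], [-0.0, -0.0], [-0.0, -0.0], [-0.0, -0.0], [-0.0, -0.0], [-0.2, -0.0], [-0.3, -0.4], [-0.4, 1.1], [0.7, -0.8], [0.1, -0.2]]
```

```bash
python3 - <<'E'
from h import *
from scipy.optimize import minimize
T=pickle.load(open('top0.pkl','rb'));S=pickle.load(open('scene0.pkl','rb'))
def seg(s,x,y,w,h):
    g=s['img'][...,0].astype(float); m=np.zeros(g.shape,np.uint8)
    m[y:y+h,x:x+w]=(g[y:y+h,x:x+w]<130); 
    n,l,st,c=cv2.connectedComponentsWithStats(m);k=1+np.argmax(st[1:,4]);print(st[k],c[k]);return l==k
mt=seg(T,325,172,48,62);ms=seg(S,150,222,62,36)
def soft(q,shape):
    im=np.zeros((shape[0],shape[1]),np.uint8)
    cv2.fillPoly(im,[np.round((q+.5)*256-128).astype(np.int32)],255,cv2.LINE_AA,8);return im/255.
def cost(v,w=(1,1)):
    c=0
    for s,m,ww in((T,mt,w[0]),(S,ms,w[1])):
        if ww: c+=np.abs(soft(hullmask(s,v,BL,.028),m.shape)-m).sum()/m.sum()
    return c
for w in((1,1),(1,0),(0,1)):
    best=min((minimize(cost,(.47+dx,-.351+dy,a),args=(w,),method='Nelder-Mead',options=dict(initial_simplex=np.array([(.47+dx,-.351+dy,a)]*4)+np.vstack([np.zeros(3),np.diag([.01,.01,.08])]))) for dx in(-.006,.006) for dy in(-.006,.006) for a in(0,.12)),key=lambda r:r.fun)
    print(w,best.x,best.fun)
    if w==(1,1):v=best.x
for s,n,(x,y) in((T,'t',(320,170)),(S,'s',(145,215))):
    k=9;c=cv2.resize(cv2.cvtColor(s['img'],cv2.COLOR_RGB2BGR)[y:y+62,x:x+66],None,fx=k,fy=k,interpolation=cv2.INTER_CUBIC)
    q=(hullmask(s,v,BL,.028)-[x,y]+.5)*k
    cv2.polylines(c,[q.astype(np.int32)],True,(0,255,0),1);cv2.imwrite(f'pics/fit_{n}.png',c)
a=cv2.imread('pics/fit_t.png');b=cv2.imread('pics/fit_s.png');o=np.hstack([a,b]);cv2.imwrite('pics/fit.png',cv2.resize(o,(800,int(o.shape[0]*800/o.shape[1]))))
E
```

```text
[338 184  22  41 675] [348.00592593 205.26222222]
[ 150  222   57   36 1222] [178.62684124 240.85842881]
(1, 1) [ 0.47614752 -0.34185545  0.07703369] 0.2921186763606455
(1, 0) [ 0.47754132 -0.34156672  0.08926248] 0.0701118373275236
(0, 1) [ 0.47779762 -0.34325617  0.05832272] 0.21481659767016462
```

View pics/fit.png

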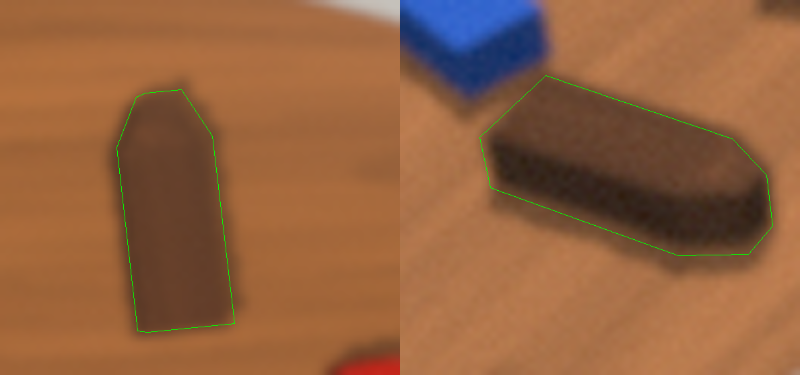

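Blank pose is about (0.477, -0.342), yaw 0.085, and the outlines match in both views. Guard line is at about (0.506, 0.096), yaw 0.128. First I turn the tool.

jog_arm(
  series=[
    {"rz": 7.1},
    {"rz": 7.1},
    {"rz": 7.1},
    {"rz": 7.1},
    {"rz": 7.1},
    {"rz": 7.1},
    {"rz": 7.1},
    {"rz": 7.1},
    {"rz": 7.1},
    {"rz": 7.1},
    {"rz": 7.1},
    {"rz": 7.1},
  ],
  claw=1,
)

```text
invalid input
```

jog_arm(
  series=[
    {"rz": 7.1},
    {"rz": 7.1},
    {"rz": 7.1},
    {"rz": 7.1},
    {"rz": 7.1},
    {"rz": 7.1},
    {"rz": 7.1},
    {"rz": 7.1},
    {"rz": 7.1},
  ],
)

```text
invalid input
```

jog_arm(
  series=[
    {"x": 0, "y": 0, "z": 0, "rx": 0, "ry": 0, "rz": 7.1},
    {"x": 0, "y": 0, "z": 0, "rx": 0, "ry": 0, "rz": 7.1},
  ],
)

```text
time: 1.67
tool_pos: [0.2406, 0.4946, 0.2055]
ee_rot: [-3.142, 0.0, 0.863]
wrist_force: [-0.2, -0.6, 0.4]
width: 0.0941
```

```bash
python3 -c "
from bench import robot
o=robot.get_obs();print(o['time'],o['tool_pos'],o['ee_rot'],o['joint_positions'])"
```

```text
1.6667 [0.24058326 0.49456214 0.20550352] [-3.14155197e+00  5.99609435e-06  8.63182328e-01] [1.01491888e+00 8.71711283e-02 1.37073573e+00 4.13818751e-05
 1.68368557e+00 1.51741219e-01]
```

jog_arm(
  series=[
    {"x": 0, "y": 0, "z": 0, "rx": 0, "ry": 0, "rz": 7.1},
    {"x": 0, "y": 0, "z": 0, "rx": 0, "ry": 0, "rz": 7.1},
    {"x": 0, "y": 0, "z": 0, "rx": 0, "ry": 0, "rz": 7.1},
    {"x": 0, "y": 0, "z": 0, "rx": 0, "ry": 0, "rz": 7.1},
    {"x": 0, "y": 0, "z": 0, "rx": 0, "ry": 0, "rz": 7.1},
    {"x": 0, "y": 0, "z": 0, "rx": 0, "ry": 0, "rz": 7.1},
    {"x": 0, "y": 0, "z": 0, "rx": 0, "ry": 0, "rz": 7.1},
    {"x": 0, "y": 0, "z": 0, "rx": 0, "ry": 0, "rz": 7.1},
    {"x": 0, "y": 0, "z": 0, "rx": 0, "ry": 0, "rz": 7.1},
    {"x": 0, "y": 0, "z": 0, "rx": 0, "ry": 0, "rz": 7.1},
    {"x": 0, "y": 0, "z": 0, "rx": 0, "ry": 0, "rz": 7.1},
    {"x": 0, "y": 0, "z": 0, "rx": 0, "ry": 0, "rz": 7.1},
  ],
  claw=1,
)

```text
time: 2.67
tool_pos: [0.2405, 0.4946, 0.2055]
ee_rot: [3.141, 0.0, -0.637]
wrist_force: [0.0, -0.1, 0.8]
width: 0.0938
```

jog_arm(
  series=[
    {"x": 0, "y": 0, "z": 0, "rx": 0, "ry": 0, "rz": 7.05},
    {"x": 0, "y": 0, "z": 0, "rx": 0, "ry": 0, "rz": 7.05},
    {"x": 0, "y": 0, "z": 0, "rx": 0, "ry": 0, "rz": 7.05},
    {"x": 0, "y": 0, "z": 0, "rx": 0, "ry": 0, "rz": 7.05},
    {"x": 0, "y": 0, "z": 0, "rx": 0, "ry": 0, "rz": 7.05},
    {"x": 0, "y": 0, "z": 0, "rx": 0, "ry": 0, "rz": 7.05},
    {"x": 0, "y": 0, "z": 0, "rx": 0, "ry": 0, "rz": 7.05},
  ],
)

```text
time: 3.25
tool_pos: [0.2405, 0.4946, 0.2054]
ee_rot: [3.141, -0.0, -1.512]
wrist_force: [-0.0, 0.5, -0.5]
width: 0.094
```

```bash
cat > go.py <<'E'
# tool-frame offset to world goal
import sys,numpy as np
from bench import robot
from scipy.spatial.transform import Rotation as R
o=robot.get_obs();M=R.from_euler('xyz',o['ee_rot'])
g=np.array([float(a) for a in sys.argv[1:4]]);yaw=float(sys.argv[4])
d=M.inv().apply(g-o['tool_pos']);r=(M.inv()*R.from_euler('xyz',[np.pi,0,yaw])).as_rotvec(degrees=True)
print('t',round(o['time'],2),'pos',o['tool_pos'].round(4),'rot',o['ee_rot'].round(3),'F',o['wrist_force'].round(1),'w',round(o['width'],4));print('tool d mm',(d*1000).round(1),'rv deg',r.round(2))
E
python3 go.py .435 -.3455 .2 -1.486
```

```text
t 3.25 pos [0.2405 0.4946 0.2054] rot [ 3.141 -0.    -1.512] F [-0.   0.5 -0.5] w 0.094
tool d mm [ 850.  -144.9    5.4] rv deg [ 0.02 -0.   -1.5 ]
```

jog_arm(
  series=[
    {"x": 0.035, "y": -0.006, "z": 0, "rx": 0, "ry": 0, "rz": 0},
    {"x": 0.035, "y": -0.006, "z": 0, "rx": 0, "ry": 0, "rz": 0},
    {"x": 0.035, "y": -0.006, "z": 0, "rx": 0, "ry": 0, "rz": 0},
    {"x": 0.035, "y": -0.006, "z": 0, "rx": 0, "ry": 0, "rz": 0},
    {"x": 0.035, "y": -0.006, "z": 0, "rx": 0, "ry": 0, "rz": 0},
    {"x": 0.035, "y": -0.006, "z": 0, "rx": 0, "ry": 0, "rz": 0},
    {"x": 0.035, "y": -0.006, "z": 0, "rx": 0, "ry": 0, "rz": 0},
    {"x": 0.035, "y": -0.006, "z": 0, "rx": 0, "ry": 0, "rz": 0},
    {"x": 0.035, "y": -0.006, "z": 0, "rx": 0, "ry": 0, "rz": 0},
    {"x": 0.035, "y": -0.006, "z": 0, "rx": 0, "ry": 0, "rz": 0},
    {"x": 0.035, "y": -0.006, "z": 0, "rx": 0, "ry": 0, "rz": 0},
    {"x": 0.035, "y": -0.006, "z": 0, "rx": 0, "ry": 0, "rz": 0},
  ],
)

```text
time: 4.25
tool_pos: [0.3373, 0.0684, 0.2039]
ee_rot: [-3.137, 0.0, -1.501]
wrist_force: [0.2, 0.2, 0.2]
width: 0.094
```

jog_arm(
  series=[
    {"x": 0.035, "y": -0.006, "z": 0, "rx": 0, "ry": 0, "rz": 0},
    {"x": 0.035, "y": -0.006, "z": 0, "rx": 0, "ry": 0, "rz": 0},
    {"x": 0.035, "y": -0.006, "z": 0, "rx": 0, "ry": 0, "rz": 0},
    {"x": 0.035, "y": -0.006, "z": 0, "rx": 0, "ry": 0, "rz": 0},
    {"x": 0.035, "y": -0.006, "z": 0, "rx": 0, "ry": 0, "rz": 0},
    {"x": 0.035, "y": -0.006, "z": 0, "rx": 0, "ry": 0, "rz": 0},
    {"x": 0.035, "y": -0.006, "z": 0, "rx": 0, "ry": 0, "rz": 0},
    {"x": 0.035, "y": -0.006, "z": 0, "rx": 0, "ry": 0, "rz": 0},
    {"x": 0.035, "y": -0.006, "z": 0, "rx": 0, "ry": 0, "rz": 0},
    {"x": 0.035, "y": -0.006, "z": 0, "rx": 0, "ry": 0, "rz": 0},
  ],
)

```text
time: 5.08
tool_pos: [0.4208, -0.2962, 0.2082]
ee_rot: [-3.126, -0.003, -1.506]
wrist_force: [1.5, 0.5, 0.6]
width: 0.0943
```

```bash
python3 go.py .435 -.3455 .05 -1.486
```

```text
t 5.08 pos [ 0.4208 -0.2962  0.2082] rot [-3.126e+00 -3.000e-03 -1.506e+00] F [1.5 0.5 0.6] w 0.0943
tool d mm [ 49.6  -8.4 158.5] rv deg [-0.92 -0.18 -1.12]
```

jog_arm(
  series=[
    {"x": 0.025, "y": -0.004, "z": 0.02, "rx": -0.5, "ry": 0, "rz": -0.6},
    {"x": 0.025, "y": -0.004, "z": 0.03, "rx": -0.4, "ry": -0.2, "rz": -0.5},
    {"x": 0, "y": 0, "z": 0.035, "rx": 0, "ry": 0, "rz": 0},
    {"x": 0, "y": 0, "z": 0.035, "rx": 0, "ry": 0, "rz": 0},
    {"x": 0, "y": 0, "z": 0.025, "rx": 0, "ry": 0, "rz": 0},
    {"x": 0, "y": 0, "z": 0, "rx": 0, "ry": 0, "rz": 0},
  ],
)

```text
time: 5.58
tool_pos: [0.4354, -0.3608, 0.0603]
ee_rot: [-3.136, -0.009, -1.496]
wrist_force: [-0.1, 1.5, -0.9]
width: 0.0937
```

```bash
python3 go.py .435 -.3455 .005 -1.486; python3 - <<'E'
from h import *
from bench import cams
s=cams.snapshot('top');i=cv2.cvtColor(s['img'],cv2.COLOR_RGB2BGR)
a=cv2.resize(i[160:260,300:400],None,fx=5,fy=5,interpolation=cv2.INTER_CUBIC)
cv2.imwrite('pics/g1.png',a)
E
```

```text
t 5.58 pos [ 0.4354 -0.3608  0.0603] rot [-3.136 -0.009 -1.496] F [-0.1  1.5 -0.9] w 0.0937
tool d mm [-15.8  -0.5  55.2] rv deg [-0.31 -0.51 -0.57]
```

View pics/g1.png

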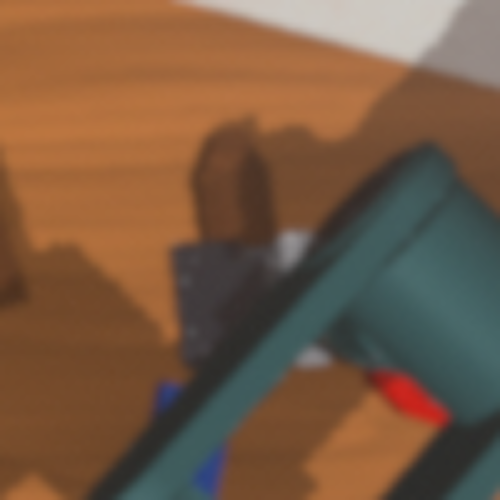

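The gripper is over the tail part of the blank. It has overshot about 15 mm to -y, so I correct that and then descend.

jog_arm(
  series=[
    {"x": -0.008, "y": 0, "z": 0, "rx": -0.3, "ry": -0.5, "rz": -0.5},
    {"x": -0.008, "y": 0, "z": 0, "rx": 0, "ry": 0, "rz": 0},
    {"x": 0, "y": 0, "z": 0, "rx": 0, "ry": 0, "rz": 0},
    {"x": 0, "y": 0, "z": 0, "rx": 0, "ry": 0, "rz": 0},
  ],
)

```text
time: 5.97
tool_pos: [0.4379, -0.3461, 0.07]
ee_rot: [-3.133, -0.009, -1.485]
wrist_force: [-0.1, 0.8, 0.9]
width: 0.0942
```

```bash
python3 go.py .435 -.3455 .005 -1.486
```

```text
t 5.97 pos [ 0.4379 -0.3461  0.07  ] rot [-3.133 -0.009 -1.485] F [-0.1  0.8  0.9] w 0.0942
tool d mm [-1.4  3.4 65. ] rv deg [-0.51 -0.54  0.04]
```

jog_arm(
  series=[
    {"x": -0.001, "y": 0.002, "z": 0.012, "rx": -0.3, "ry": -0.3, "rz": 0},
    {"x": 0, "y": 0.001, "z": 0.012, "rx": -0.2, "ry": -0.2, "rz": 0},
    {"x": 0, "y": 0, "z": 0.012, "rx": 0, "ry": 0, "rz": 0},
    {"x": 0, "y": 0, "z": 0.01, "rx": 0, "ry": 0, "rz": 0},
    {"x": 0, "y": 0, "z": 0.006, "rx": 0, "ry": 0, "rz": 0},
    {"x": 0, "y": 0, "z": 0, "rx": 0, "ry": 0, "rz": 0},
    {"x": 0, "y": 0, "z": 0, "rx": 0, "ry": 0, "rz": 0},
  ],
)

```text
time: 6.55
tool_pos: [0.4364, -0.3463, 0.0161]
ee_rot: [-3.138, -0.005, -1.484]
wrist_force: [0.8, 0.7, -0.5]
width: 0.0936
```

```bash
python3 go.py .435 -.3455 .006 -1.486
```

```text
t 6.55 pos [ 0.4364 -0.3463  0.0161] rot [-3.138 -0.005 -1.484] F [ 0.8  0.7 -0.5] w 0.0936
tool d mm [-1.   1.4 10.1] rv deg [-0.2  -0.28  0.11]
```

jog_arm(
  series=[
    {"x": -0.001, "y": 0.001, "z": 0.004, "rx": -0.2, "ry": -0.3, "rz": 0},
    {"x": 0, "y": 0, "z": 0.003, "rx": 0, "ry": 0, "rz": 0},
    {"x": 0, "y": 0, "z": 0.002, "rx": 0, "ry": 0, "rz": 0},
    {"x": 0, "y": 0, "z": 0, "rx": 0, "ry": 0, "rz": 0},
  ],
)

```text
time: 6.88
tool_pos: [0.4353, -0.3456, 0.0061]
ee_rot: [3.141, 0.001, -1.484]
wrist_force: [-0.8, 0.3, -0.9]
width: 0.0938
```

```bash
python3 go.py .435 -.3455 .006 -1.486
```

```text
t 6.88 pos [ 0.4353 -0.3456  0.0061] rot [ 3.141e+00  1.000e-03 -1.484e+00] F [-0.8  0.3 -0.9] w 0.0938
tool d mm [-0.1  0.3  0.1] rv deg [0.03 0.06 0.09]
```

jog_arm(
  series=[
    {"x": 0, "y": 0, "z": 0, "rx": 0, "ry": 0, "rz": 0},
    {"x": 0, "y": 0, "z": 0, "rx": 0, "ry": 0, "rz": 0},
    {"x": 0, "y": 0, "z": 0, "rx": 0, "ry": 0, "rz": 0},
    {"x": 0, "y": 0, "z": 0, "rx": 0, "ry": 0, "rz": 0},
    {"x": 0, "y": 0, "z": 0, "rx": 0, "ry": 0, "rz": 0},
    {"x": 0, "y": 0, "z": 0, "rx": 0, "ry": 0, "rz": 0},
    {"x": 0, "y": 0, "z": 0, "rx": 0, "ry": 0, "rz": 0},
    {"x": 0, "y": 0, "z": 0, "rx": 0, "ry": 0, "rz": 0},
  ],
  claw=0.3,
)

```text
time: 7.55
tool_pos: [0.4361, -0.3462, 0.0077]
ee_rot: [-3.14, -0.001, -1.484]
wrist_force: [-0.5, -0.0, -0.6]
width: 0.0445
```

```bash
python3 go.py .435 -.3455 .1 -1.442
```

```text
t 7.55 pos [ 0.4361 -0.3462  0.0077] rot [-3.140e+00 -1.000e-03 -1.484e+00] F [-0.5 -0.  -0.6] w 0.0445
tool d mm [ -0.7   0.9 -92.3] rv deg [-0.08 -0.06 -2.42]
```

jog_arm(
  series=[
    {"x": 0, "y": 0, "z": -0.01, "rx": 0, "ry": 0, "rz": 0},
    {"x": 0, "y": 0, "z": -0.025, "rx": 0, "ry": 0, "rz": 0},
    {"x": 0, "y": 0, "z": -0.03, "rx": 0, "ry": 0, "rz": 0},
    {"x": 0, "y": 0, "z": -0.02, "rx": 0, "ry": 0, "rz": 0},
    {"x": 0, "y": 0, "z": -0.005, "rx": 0, "ry": 0, "rz": 0},
    {"x": 0, "y": 0, "z": 0, "rx": 0, "ry": 0, "rz": -1.2},
    {"x": 0, "y": 0, "z": 0, "rx": 0, "ry": 0, "rz": -1.2},
    {"x": 0, "y": 0, "z": 0, "rx": 0, "ry": 0, "rz": 0},
  ],
)

```text
time: 8.22
tool_pos: [0.4335, -0.3441, 0.0992]
ee_rot: [3.137, 0.005, -1.438]
wrist_force: [0.9, -0.1, -1.4]
width: 0.0438
```

```bash
python3 go.py .386 .0803 .1 -1.442; python3 - <<'E'
from h import *
from bench import cams
for n in('top','scene'):
    s=cams.snapshot(n);i=cv2.cvtColor(s['img'],cv2.COLOR_RGB2BGR)
    cv2.imwrite(f'pics/l_{n}.png',i)
a=cv2.imread('pics/l_top.png')[150:270,290:430];b=cv2.imread('pics/l_scene.png')[170:290,100:240]
cv2.imwrite('pics/l.png',cv2.resize(np.hstack([a,b]),(800,343),interpolation=cv2.INTER_CUBIC))
E
```

```text
t 8.22 pos [ 0.4335 -0.3441  0.0992] rot [ 3.137  0.005 -1.438] F [ 0.9 -0.1 -1.4] w 0.0438
tool d mm [-426.9   -9.1    1.4] rv deg [0.26 0.3  0.23]
```

View pics/l.png

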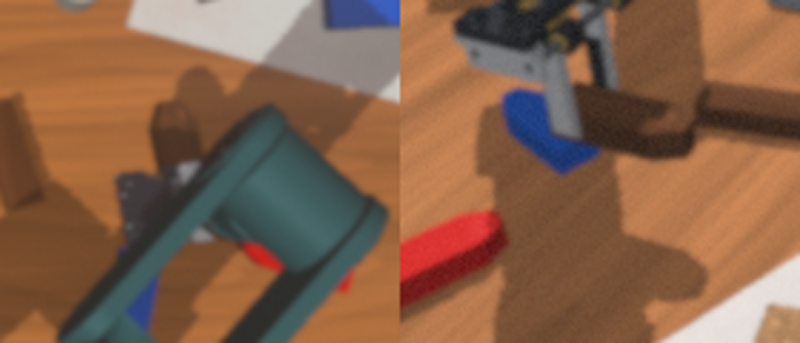

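The blank is lifted level, held just ahead of its tail. Now I carry it to in front of the bed.

jog_arm(
  series=[
    {"x": -0.015, "y": 0, "z": 0, "rx": 0.2, "ry": 0.3, "rz": 0.2},
    {"x": -0.03, "y": -0.001, "z": 0, "rx": 0, "ry": 0, "rz": 0},
    {"x": -0.04, "y": -0.001, "z": 0, "rx": 0, "ry": 0, "rz": 0},
    {"x": -0.04, "y": -0.001, "z": 0, "rx": 0, "ry": 0, "rz": 0},
    {"x": -0.04, "y": -0.001, "z": 0, "rx": 0, "ry": 0, "rz": 0},
    {"x": -0.04, "y": -0.001, "z": 0, "rx": 0, "ry": 0, "rz": 0},
    {"x": -0.04, "y": -0.001, "z": 0, "rx": 0, "ry": 0, "rz": 0},
    {"x": -0.04, "y": -0.001, "z": 0, "rx": 0, "ry": 0, "rz": 0},
    {"x": -0.04, "y": -0.001, "z": 0, "rx": 0, "ry": 0, "rz": 0},
    {"x": -0.025, "y": -0.001, "z": 0, "rx": 0, "ry": 0, "rz": 0},
    {"x": -0.012, "y": 0, "z": 0, "rx": 0, "ry": 0, "rz": 0},
    {"x": 0, "y": 0, "z": 0, "rx": 0, "ry": 0, "rz": 0},
  ],
)

```text
time: 9.32
tool_pos: [0.3849, 0.0316, 0.084]
ee_rot: [3.116, 0.016, -1.45]
wrist_force: [-0.3, -0.4, -0.9]
width: 0.0444
```

```bash
python3 go.py .386 .0803 .1 -1.442
```

```text
t 9.32 pos [0.3849 0.0316 0.084 ] rot [ 3.116  0.016 -1.45 ] F [-0.3 -0.4 -0.9] w 0.0444
tool d mm [-48.4  -6.5 -15.4] rv deg [ 1.43  0.94 -0.46]
```

jog_arm(
  series=[
    {"x": -0.02, "y": -0.002, "z": -0.004, "rx": 0.7, "ry": 0.5, "rz": -0.2},
    {"x": -0.02, "y": -0.002, "z": -0.004, "rx": 0.7, "ry": 0.4, "rz": -0.2},
    {"x": -0.006, "y": -0.002, "z": 0, "rx": 0, "ry": 0, "rz": 0},
    {"x": 0, "y": 0, "z": 0, "rx": 0, "ry": 0, "rz": 0},
    {"x": 0, "y": 0, "z": 0, "rx": 0, "ry": 0, "rz": 0},
  ],
)

```text
time: 9.73
tool_pos: [0.3831, 0.0771, 0.0881]
ee_rot: [3.133, -0.002, -1.442]
wrist_force: [-0.0, 0.3, -1.0]
width: 0.0443
```

```bash
python3 go.py .386 .0803 .028 -1.442;python3 - <<'E'
from h import *
from bench import cams
for n,(x,y,w,h) in(('top',(160,140,110,120)),('scene',(200,110,160,100))):
    s=cams.snapshot(n);i=cv2.cvtColor(s['img'],cv2.COLOR_RGB2BGR)
    pickle.dump(s,open(f'p_{n}.pkl','wb'))
    c=cv2.resize(i[y:y+h,x:x+w],None,fx=5,fy=5,interpolation=cv2.INTER_CUBIC)
    cv2.imwrite(f'pics/p_{n}.png',c)
E
```

```text
t 9.73 pos [0.3831 0.0771 0.0881] rot [ 3.133e+00 -2.000e-03 -1.442e+00] F [-0.   0.3 -1. ] w 0.0443
tool d mm [-2.9 -3.8 60.1] rv deg [ 0.49 -0.13 -0.02]
```

View pics/p_top.png

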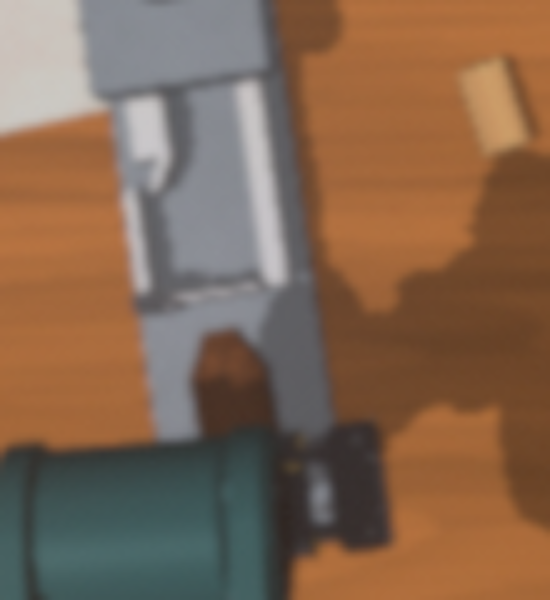

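View pics/p_scene.png

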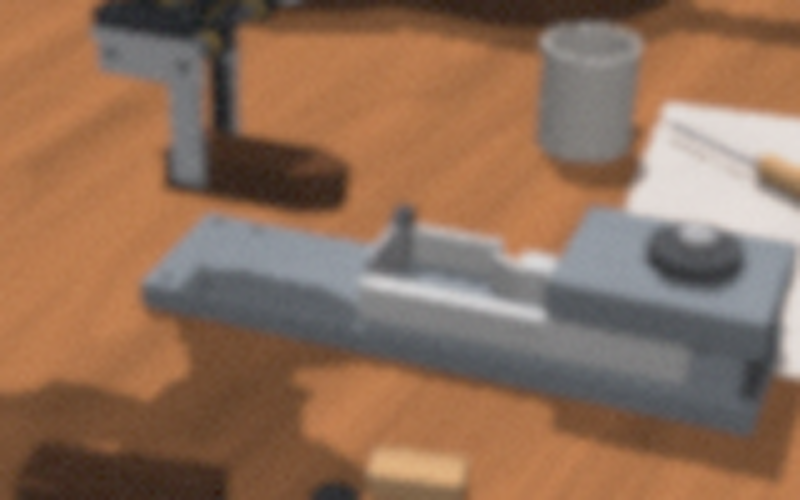

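```bash
python3 - <<'E'
from h import *
st=(.506,.0958,.1285)
# blank: tcp (.3831,.0771), yaw .1288+, bottom z .0881-.0077
a=.1288;t=np.array([.3831,.0771]);m=t+.041*np.array([np.cos(a),np.sin(a)])
for n,(x,y) in(('top',(160,140)),('scene',(200,110))):
    s=pickle.load(open(f'p_{n}.pkl','rb'));c=cv2.imread(f'pics/p_{n}.png')
    def dr(q,col): cv2.polylines(c,[np.round((q-[x,y]+.5)*5).astype(np.int32)],True,col,1)
    for z in(.0804,.1084): dr(proj(s,pose((*m,a),np.c_[BL,np.zeros(6)],z)),(0,255,0))
    for L,h in(([(-155,-50),(-155,60),(262,60),(262,-50)],0),([(0,-23.5),(120,-23.5)],25),([(0,47),(70,47)],25),([(91,23.5),(120,23.5)],25),([(0,36),(0,-21)],36),([(125,60),(125,-50),(262,-50),(262,60)],62)):
        dr(proj(s,pose(st,np.c_[np.array(L)/1e3,np.full(len(L),h/1e3)],.02)),(0,0,255))
    cv2.imwrite(f'pics/q_{n}.png',c)
E
```

```text
(no output)
```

View pics/q_top.png

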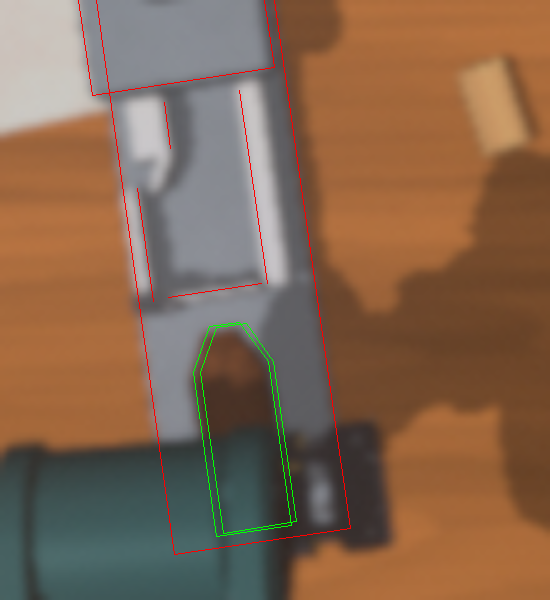

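View pics/q_scene.png

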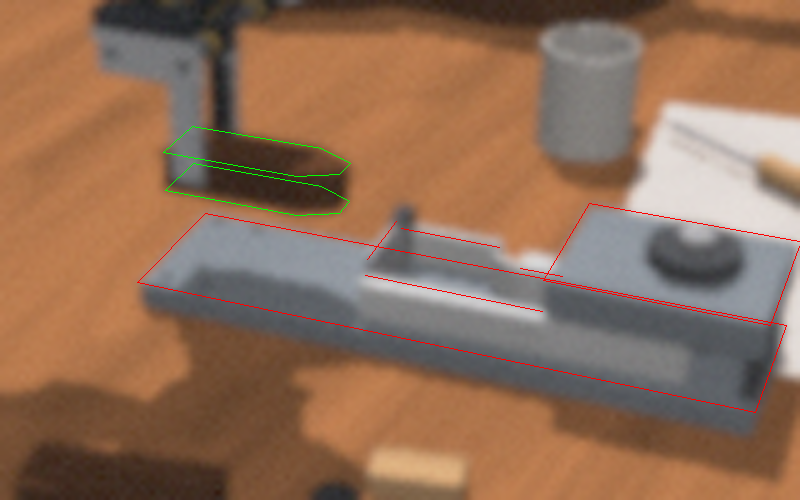

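Overlays agree within about 2 mm. I descend to the bed, 1.5 mm toward the hinge side and away from the fence corner.

jog_arm(
  series=[
    {"x": -0.002, "y": -0.002, "z": 0.01, "rx": 0.5, "ry": 0, "rz": 0},
    {"x": -0.002, "y": -0.001, "z": 0.012, "rx": 0, "ry": 0, "rz": 0},
    {"x": 0, "y": 0, "z": 0.012, "rx": 0, "ry": 0, "rz": 0},
    {"x": 0, "y": 0, "z": 0.008, "rx": 0, "ry": 0, "rz": 0},
    {"x": 0, "y": 0, "z": 0.004, "rx": 0, "ry": 0, "rz": 0},
    {"x": 0, "y": 0, "z": 0, "rx": 0, "ry": 0, "rz": 0},
  ],
)

```text
time: 10.33
tool_pos: [0.3873, 0.0752, 0.0399]
ee_rot: [3.142, -0.004, -1.453]
wrist_force: [-0.5, -0.2, -1.3]
width: 0.0441
```

```bash
python3 go.py .386 .0818 .028 -1.442
```

```text
t 10.33 pos [0.3873 0.0752 0.0399] rot [ 3.142 -0.004 -1.453] F [-0.5 -0.2 -1.3] w 0.0441
tool d mm [-6.7  0.5 11.9] rv deg [ 0.01 -0.25 -0.65]
```

jog_arm(
  series=[
    {"x": -0.004, "y": 0, "z": 0.003, "rx": 0, "ry": -0.2, "rz": -0.4},
    {"x": -0.003, "y": 0, "z": 0.004, "rx": 0, "ry": 0, "rz": -0.3},
    {"x": 0, "y": 0, "z": 0.002, "rx": 0, "ry": 0, "rz": 0},
    {"x": 0, "y": 0, "z": 0, "rx": 0, "ry": 0, "rz": 0},
    {"x": 0, "y": 0, "z": 0, "rx": 0, "ry": 0, "rz": 0},
  ],
)

```text
time: 10.75
tool_pos: [0.3876, 0.0822, 0.0313]
ee_rot: [-3.14, -0.001, -1.441]
wrist_force: [0.3, 0.4, -0.5]
width: 0.0436
```

```bash
python3 go.py .386 .0818 .028 -1.442
```

```text
t 10.75 pos [0.3876 0.0822 0.0313] rot [-3.140e+00 -1.000e-03 -1.441e+00] F [ 0.3  0.4 -0.5] w 0.0436
tool d mm [0.2 1.7 3.3] rv deg [-0.12 -0.04  0.05]
```

jog_arm(
  series=[
    {"x": 0, "y": 0, "z": 0.002, "rx": 0, "ry": 0, "rz": 0},
    {"x": 0, "y": -0.005, "z": 0.001, "rx": 0, "ry": 0, "rz": 0},
    {"x": 0, "y": -0.008, "z": 0, "rx": 0, "ry": 0, "rz": 0},
    {"x": 0, "y": -0.008, "z": 0, "rx": 0, "ry": 0, "rz": 0},
    {"x": 0, "y": -0.006, "z": 0, "rx": 0, "ry": 0, "rz": 0},
    {"x": 0, "y": 0, "z": 0, "rx": 0, "ry": 0, "rz": 0},
  ],
)

```text
time: 11.25
tool_pos: [0.4159, 0.0861, 0.0284]
ee_rot: [3.141, -0.001, -1.44]
wrist_force: [-1.6, -1.2, 0.3]
width: 0.0437
```

```bash
cat > st.py <<'E'
import numpy as np
from bench import robot
o=robot.get_obs();a=.1285;d=o['tool_pos'][:2]-[.506,.0958];c,s=np.cos(a),np.sin(a)
F=o['wrist_force']
print('t',round(o['time'],2),'st x,y mm',round((c*d[0]+s*d[1])*1e3,1),round((-s*d[0]+c*d[1])*1e3,1),'z',round(o['tool_pos'][2]*1e3,1),'yawerr deg',round(np.degrees(o['ee_rot'][2]-(a-np.pi/2)),2),'rp',round(np.degrees(abs(o['ee_rot'][0])-np.pi)*np.sign(o['ee_rot'][0]),2),round(np.degrees(o['ee_rot'][1]),2),'Fst',round(c*F[0]+s*F[1],1),round(-s*F[0]+c*F[1],1),round(F[2],1),'T',o['wrist_torque'].round(2),'w',round(o['width'],4))
E
python3 st.py
```

```text
t 11.25 st x,y mm -90.6 1.9 z 28.4 yawerr deg 0.11 rp -0.04 -0.05 Fst -1.8 -1.0 0.3 T [-0.15  0.54 -0.04] w 0.0437
```

jog_arm(
  series=[
    {"x": 0, "y": -0.007, "z": 0, "rx": 0, "ry": 0, "rz": 0},
    {"x": 0, "y": -0.008, "z": 0, "rx": 0, "ry": 0, "rz": 0},
    {"x": 0, "y": -0.008, "z": 0, "rx": 0, "ry": 0, "rz": 0},
    {"x": 0, "y": -0.006, "z": 0, "rx": 0, "ry": 0, "rz": 0},
    {"x": 0, "y": 0, "z": 0, "rx": 0, "ry": 0, "rz": 0},
  ],
)

```text
time: 11.67
tool_pos: [0.447, 0.0891, 0.0282]
ee_rot: [3.137, -0.003, -1.441]
wrist_force: [-1.3, -1.2, -0.0]
width: 0.0439
```

```bash
python3 st.py;python3 - <<'E'
from h import *
from bench import cams
o=[]
for n,(x,y,w,h) in(('top',(160,140,110,100)),('scene',(200,110,140,100))):
    s=cams.snapshot(n);i=cv2.cvtColor(s['img'],cv2.COLOR_RGB2BGR)
    o.append(cv2.resize(i[y:y+h,x:x+w],None,fx=3.2,fy=3.2,interpolation=cv2.INTER_CUBIC))
cv2.imwrite('pics/r1.png',np.hstack(o))
E
```

```text
t 11.67 st x,y mm -59.4 0.9 z 28.2 yawerr deg 0.08 rp -0.25 -0.17 Fst -1.4 -1.0 -0.0 T [-0.2   0.38 -0.03] w 0.0439
```

View pics/r1.png

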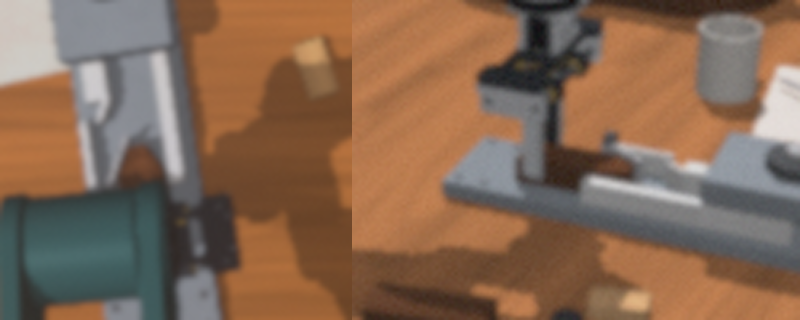

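The guard is swinging open with the nose past it, and forces are low. I continue.

jog_arm(
  series=[
    {"x": 0, "y": -0.005, "z": 0, "rx": 0.2, "ry": 0.1, "rz": 0},
    {"x": 0, "y": -0.006, "z": 0, "rx": 0, "ry": 0, "rz": 0},
    {"x": 0, "y": -0.006, "z": 0, "rx": 0, "ry": 0, "rz": 0},
    {"x": 0, "y": -0.003, "z": 0, "rx": 0, "ry": 0, "rz": 0},
    {"x": 0, "y": 0, "z": 0, "rx": 0, "ry": 0, "rz": 0},
  ],
)

```text
time: 12.18
tool_pos: [0.4669, 0.0907, 0.0279]
ee_rot: [3.139, -0.007, -1.441]
wrist_force: [-1.9, -2.1, -0.8]
width: 0.044
```

```bash
python3 st.py
```

```text
t 12.18 st x,y mm -39.5 -0.0 z 27.9 yawerr deg 0.06 rp -0.16 -0.4 Fst -2.1 -1.8 -0.8 T [-0.29  0.47 -0.05] w 0.044
```

jog_arm(
  series=[
    {"x": -0.001, "y": -0.005, "z": 0, "rx": 0.1, "ry": -0.2, "rz": 0},
    {"x": 0, "y": -0.005, "z": 0, "rx": 0, "ry": -0.2, "rz": 0},
    {"x": 0, "y": -0.005, "z": 0, "rx": 0, "ry": 0, "rz": 0},
    {"x": 0, "y": -0.003, "z": 0, "rx": 0, "ry": 0, "rz": 0},
    {"x": 0, "y": 0, "z": 0, "rx": 0, "ry": 0, "rz": 0},
  ],
)

```text
time: 12.6
tool_pos: [0.4874, 0.0946, 0.0278]
ee_rot: [-3.14, 0.001, -1.441]
wrist_force: [-0.7, -1.1, -0.9]
width: 0.0441
```

```bash
python3 st.py;python3 - <<'E'
from h import *
from bench import cams
o=[]
for n,(x,y,w,h) in(('top',(160,140,110,100)),('scene',(200,110,140,100))):
    s=cams.snapshot(n);i=cv2.cvtColor(s['img'],cv2.COLOR_RGB2BGR)
    o.append(cv2.resize(i[y:y+h,x:x+w],None,fx=3.2,fy=3.2,interpolation=cv2.INTER_CUBIC))
cv2.imwrite('pics/r2.png',np.hstack(o))
E
```

```text
t 12.6 st x,y mm -18.6 1.1 z 27.8 yawerr deg 0.05 rp 0.07 0.05 Fst -0.8 -1.0 -0.9 T [-0.3   0.34 -0.04] w 0.0441
```

View pics/r2.png

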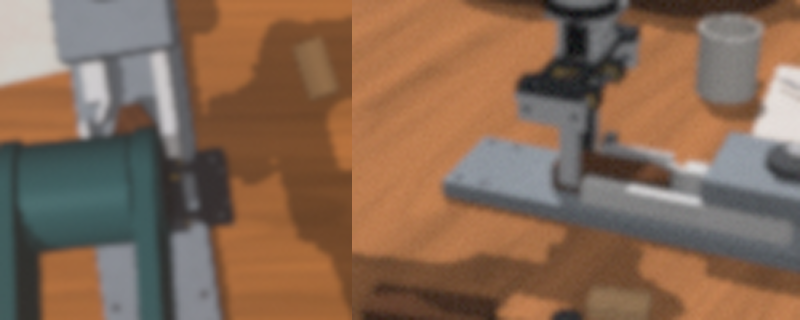

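The nose is through with the guard laid open. I release partly, lift off and back away.

jog_arm(
  series=[
    {"x": 0, "y": 0, "z": 0, "rx": 0, "ry": 0, "rz": 0},
    {"x": 0, "y": 0, "z": 0, "rx": 0, "ry": 0, "rz": 0},
    {"x": 0, "y": 0, "z": 0, "rx": 0, "ry": 0, "rz": 0},
    {"x": 0, "y": 0, "z": 0, "rx": 0, "ry": 0, "rz": 0},
  ],
  claw=0.6,
)

```text
time: 13.03
tool_pos: [0.4887, 0.0962, 0.0291]
ee_rot: [-3.135, 0.004, -1.441]
wrist_force: [-1.0, 0.1, -0.3]
width: 0.0561
```

```bash
python3 st.py
```

```text
t 13.03 st x,y mm -17.1 2.6 z 29.1 yawerr deg 0.1 rp 0.37 0.21 Fst -0.9 0.2 -0.3 T [-0.08  0.27 -0.02] w 0.0561
```

jog_arm(
  series=[
    {"x": 0, "y": 0, "z": -0.01, "rx": 0, "ry": 0, "rz": 0},
    {"x": 0, "y": 0, "z": -0.015, "rx": 0, "ry": 0, "rz": 0},
    {"x": 0, "y": 0, "z": -0.015, "rx": 0, "ry": 0, "rz": 0},
    {"x": 0, "y": 0.005, "z": -0.01, "rx": 0, "ry": 0, "rz": 0},
    {"x": 0, "y": 0.015, "z": 0, "rx": 0, "ry": 0, "rz": 0},
    {"x": 0, "y": 0.015, "z": 0, "rx": 0, "ry": 0, "rz": 0},
    {"x": 0, "y": 0.01, "z": 0, "rx": 0, "ry": 0, "rz": 0},
    {"x": 0, "y": 0, "z": 0, "rx": 0, "ry": 0, "rz": 0},
    {"x": 0, "y": 0, "z": 0, "rx": 0, "ry": 0, "rz": 0},
  ],
)

```text
time: 13.78
tool_pos: [0.4431, 0.0913, 0.088]
ee_rot: [-3.126, 0.006, -1.439]
wrist_force: [-0.4, -0.0, 0.0]
width: 0.0563
```

```bash
python3 st.py;python3 - <<'E'
from h import *
from bench import cams
o=[]
for n,(x,y,w,h) in(('top',(160,140,110,100)),('scene',(200,110,140,100))):
    s=cams.snapshot(n);i=cv2.cvtColor(s['img'],cv2.COLOR_RGB2BGR)
    o.append(cv2.resize(i[y:y+h,x:x+w],None,fx=3.2,fy=3.2,interpolation=cv2.INTER_CUBIC))
cv2.imwrite('pics/r3.png',np.hstack(o))
E
```

```text
t 13.78 st x,y mm -62.9 3.6 z 88.0 yawerr deg 0.18 rp 0.87 0.32 Fst -0.4 0.0 0.0 T [-0.03  0.18  0.02] w 0.0563
```

View pics/r3.png

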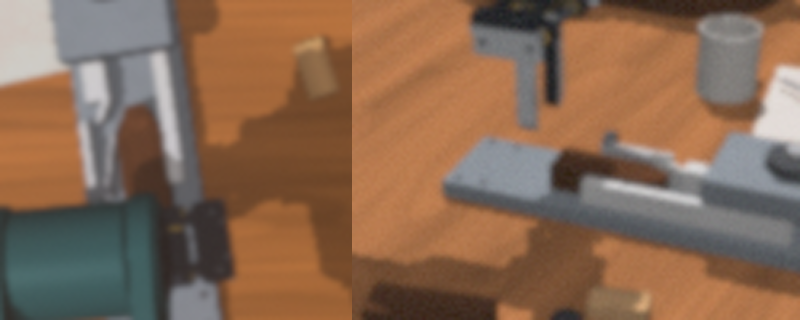

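The blank stays in line and holds the guard open. I close the fingers and go down behind the tail.

jog_arm(
  series=[
    {"x": 0, "y": 0, "z": 0, "rx": 0, "ry": 0, "rz": 0},
    {"x": 0, "y": 0, "z": 0, "rx": 0, "ry": 0, "rz": 0},
    {"x": 0, "y": 0, "z": 0, "rx": 0, "ry": 0, "rz": 0},
    {"x": 0, "y": 0, "z": 0, "rx": 0, "ry": 0, "rz": 0},
    {"x": 0, "y": 0, "z": 0, "rx": 0, "ry": 0, "rz": 0},
    {"x": 0, "y": 0, "z": 0, "rx": 0, "ry": 0, "rz": 0},
    {"x": 0, "y": 0, "z": 0, "rx": 0, "ry": 0, "rz": 0},
    {"x": 0, "y": 0, "z": 0, "rx": 0, "ry": 0, "rz": 0},
  ],
  claw=0,
)

```text
time: 14.55
tool_pos: [0.4449, 0.0915, 0.0869]
ee_rot: [-3.129, 0.006, -1.439]
wrist_force: [0.8, -0.1, 0.0]
width: 0.0062
```

```bash
python3 go.py .4465 .0881 .026 -1.4423
```

```text
t 14.55 pos [0.4449 0.0915 0.0869] rot [-3.129  0.006 -1.439] F [ 0.8 -0.1  0. ] w 0.0062
tool d mm [ 3.9 -0.3 60.9] rv deg [-0.74  0.33  0.17]
```

jog_arm(
  series=[
    {"x": 0.002, "y": 0, "z": 0.01, "rx": -0.4, "ry": 0.2, "rz": 0.1},
    {"x": 0.002, "y": 0, "z": 0.012, "rx": -0.3, "ry": 0.1, "rz": 0.1},
    {"x": 0, "y": 0, "z": 0.012, "rx": 0, "ry": 0, "rz": 0},
    {"x": 0, "y": 0, "z": 0.01, "rx": 0, "ry": 0, "rz": 0},
    {"x": 0, "y": 0, "z": 0.004, "rx": 0, "ry": 0, "rz": 0},
    {"x": 0, "y": 0, "z": 0, "rx": 0, "ry": 0, "rz": 0},
    {"x": 0, "y": 0, "z": 0, "rx": 0, "ry": 0, "rz": 0},
  ],
)

```text
time: 15.13
tool_pos: [0.4443, 0.0867, 0.0321]
ee_rot: [3.137, -0.0, -1.444]
wrist_force: [-0.0, -0.3, -0.4]
width: 0.0002
```

```bash
python3 st.py; python3 go.py .4465 .0881 .026 -1.4423
```

```text
t 15.13 st x,y mm -62.3 -1.1 z 32.1 yawerr deg -0.07 rp -0.27 -0.01 Fst -0.1 -0.3 -0.4 T [-0.03  0.17  0.02] w 0.0002
t 15.13 pos [0.4443 0.0867 0.0321] rot [ 3.137 -0.    -1.444] F [-0.  -0.3 -0.4] w 0.0002
tool d mm [-1.1 -2.4  6.1] rv deg [ 0.27 -0.01 -0.07]
```

jog_arm(
  series=[
    {"x": -0.001, "y": 0, "z": 0.003, "rx": 0.2, "ry": 0, "rz": 0},
    {"x": 0, "y": 0, "z": 0.002, "rx": 0, "ry": 0, "rz": 0},
    {"x": 0, "y": -0.004, "z": 0, "rx": 0, "ry": 0, "rz": 0},
    {"x": 0, "y": -0.004, "z": 0, "rx": 0, "ry": 0, "rz": 0},
    {"x": 0, "y": -0.004, "z": 0, "rx": 0, "ry": 0, "rz": 0},
    {"x": 0, "y": -0.004, "z": 0, "rx": 0, "ry": 0, "rz": 0},
    {"x": 0, "y": -0.004, "z": 0, "rx": 0, "ry": 0, "rz": 0},
  ],
)

```text
time: 15.72
tool_pos: [0.4648, 0.0903, 0.0275]
ee_rot: [3.139, -0.001, -1.443]
wrist_force: [-2.3, -0.3, 2.5]
width: 0.0002
```

```bash
python3 st.py
```

```text
t 15.72 st x,y mm -41.6 -0.2 z 27.5 yawerr deg -0.06 rp -0.12 -0.05 Fst -2.3 0.0 2.5 T [-0.13  0.55  0.02] w 0.0002
```

jog_arm(
  series=[
    {"x": 0, "y": -0.005, "z": 0, "rx": 0, "ry": 0, "rz": 0},
    {"x": 0, "y": -0.005, "z": 0, "rx": 0, "ry": 0, "rz": 0},
    {"x": 0, "y": -0.005, "z": 0, "rx": 0, "ry": 0, "rz": 0},
    {"x": 0, "y": -0.005, "z": 0, "rx": 0, "ry": 0, "rz": 0},
    {"x": 0, "y": -0.005, "z": 0, "rx": 0, "ry": 0, "rz": 0},
    {"x": 0, "y": -0.005, "z": 0, "rx": 0, "ry": 0, "rz": 0},
    {"x": 0, "y": 0, "z": 0, "rx": 0, "ry": 0, "rz": 0},
  ],
)

```text
time: 16.3
tool_pos: [0.4985, 0.0942, 0.0276]
ee_rot: [3.138, -0.002, -1.443]
wrist_force: [-0.2, -0.1, -0.2]
width: 0.0002
```

```bash
python3 st.py; python3 - <<'E'
from h import *
from bench import cams
o=[]
for n,(x,y,w,h) in(('top',(160,140,110,100)),('scene',(200,110,140,100))):
    s=cams.snapshot(n);i=cv2.cvtColor(s['img'],cv2.COLOR_RGB2BGR)
    o.append(cv2.resize(i[y:y+h,x:x+w],None,fx=3.2,fy=3.2,interpolation=cv2.INTER_CUBIC))
cv2.imwrite('pics/r4.png',np.hstack(o))
E
```

```text
t 16.3 st x,y mm -7.7 -0.6 z 27.6 yawerr deg -0.07 rp -0.2 -0.09 Fst -0.2 -0.1 -0.2 T [-0.07  0.28  0.02] w 0.0002
```

View pics/r4.png

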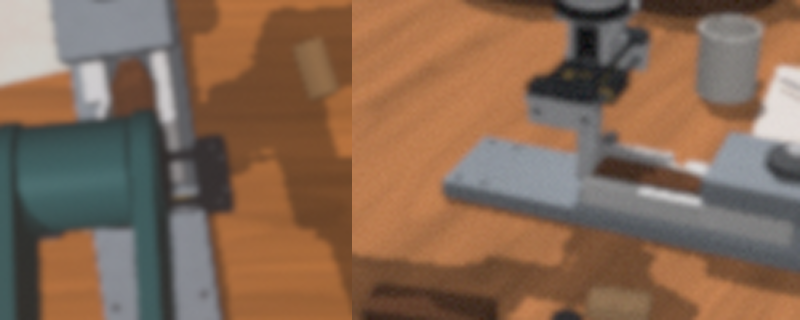

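The blank slides straight and its nose is nearly under the hood. I continue to just short of the stop's range.

jog_arm(
  series=[
    {"x": 0, "y": -0.004, "z": 0, "rx": 0, "ry": 0, "rz": 0},
    {"x": 0, "y": -0.005, "z": 0, "rx": 0, "ry": 0, "rz": 0},
    {"x": 0, "y": -0.005, "z": 0, "rx": 0, "ry": 0, "rz": 0},
    {"x": 0, "y": -0.005, "z": 0, "rx": 0, "ry": 0, "rz": 0},
    {"x": 0, "y": -0.004, "z": 0, "rx": 0, "ry": 0, "rz": 0},
    {"x": 0, "y": 0, "z": 0, "rx": 0, "ry": 0, "rz": 0},
  ],
)

```text
time: 16.9
tool_pos: [0.5217, 0.0973, 0.0276]
ee_rot: [3.136, -0.001, -1.443]
wrist_force: [-1.8, -0.4, 0.6]
width: 0.0005
```

```bash
python3 st.py
```

```text
t 16.9 st x,y mm 15.8 -0.5 z 27.6 yawerr deg -0.06 rp -0.31 -0.08 Fst -1.8 -0.1 0.6 T [-0.04  0.33 -0.07] w 0.0005
```

jog_arm(
  series=[
    {"x": 0, "y": -0.003, "z": 0, "rx": 0, "ry": 0, "rz": 0},
    {"x": 0, "y": -0.004, "z": 0, "rx": 0, "ry": 0, "rz": 0},
    {"x": 0, "y": -0.004, "z": 0, "rx": 0, "ry": 0, "rz": 0},
    {"x": 0, "y": -0.003, "z": 0, "rx": 0, "ry": 0, "rz": 0},
    {"x": 0, "y": 0, "z": 0, "rx": 0, "ry": 0, "rz": 0},
  ],
)

```text
time: 17.32
tool_pos: [0.5369, 0.0993, 0.0275]
ee_rot: [3.135, -0.001, -1.443]
wrist_force: [-1.9, -0.2, 0.8]
width: 0.0004
```

```bash
python3 st.py
```

```text
t 17.32 st x,y mm 31.1 -0.4 z 27.5 yawerr deg -0.05 rp -0.37 -0.08 Fst -1.9 0.0 0.8 T [-0.07  0.42  0.02] w 0.0004
```

jog_arm(
  series=[
    {"x": 0, "y": -0.003, "z": 0, "rx": 0.2, "ry": 0, "rz": 0},
    {"x": 0, "y": -0.003, "z": 0, "rx": 0.2, "ry": 0, "rz": 0},
    {"x": 0, "y": -0.003, "z": 0, "rx": 0, "ry": 0, "rz": 0},
    {"x": 0, "y": -0.002, "z": 0, "rx": 0, "ry": 0, "rz": 0},
    {"x": 0, "y": 0, "z": 0, "rx": 0, "ry": 0, "rz": 0},
  ],
)

```text
time: 17.73
tool_pos: [0.5487, 0.1009, 0.0274]
ee_rot: [-3.141, -0.001, -1.443]
wrist_force: [-1.7, -0.7, 1.4]
width: 0.0004
```

```bash
python3 st.py
```

```text
t 17.73 st x,y mm 43.0 -0.4 z 27.4 yawerr deg -0.05 rp 0.04 -0.07 Fst -1.8 -0.5 1.4 T [-0.12  0.51 -0.02] w 0.0004
```

Tail is at about 51 mm. I feel ahead in 1 mm rows.

jog_arm(
  series=[
    {"x": 0, "y": -0.001, "z": 0, "rx": 0, "ry": 0, "rz": 0},
    {"x": 0, "y": -0.001, "z": 0, "rx": 0, "ry": 0, "rz": 0},
    {"x": 0, "y": -0.001, "z": 0, "rx": 0, "ry": 0, "rz": 0},
    {"x": 0, "y": -0.001, "z": 0, "rx": 0, "ry": 0, "rz": 0},
    {"x": 0, "y": -0.001, "z": 0, "rx": 0, "ry": 0, "rz": 0},
    {"x": 0, "y": -0.001, "z": 0, "rx": 0, "ry": 0, "rz": 0},
  ],
)

```text
time: 18.23
tool_pos: [0.5553, 0.1013, 0.0271]
ee_rot: [-3.141, -0.002, -1.443]
wrist_force: [-1.5, -1.1, 0.7]
width: 0.0003
```

```bash
python3 st.py
```

```text
t 18.23 st x,y mm 49.6 -0.8 z 27.1 yawerr deg -0.05 rp 0.05 -0.12 Fst -1.6 -0.9 0.7 T [-0.11  0.59  0.03] w 0.0003
```

jog_arm(
  series=[
    {"x": 0, "y": -0.001, "z": 0, "rx": 0, "ry": 0, "rz": 0},
    {"x": 0, "y": -0.001, "z": 0, "rx": 0, "ry": 0, "rz": 0},
    {"x": 0, "y": -0.001, "z": 0, "rx": 0, "ry": 0, "rz": 0},
  ],
)

```text
time: 18.48
tool_pos: [0.5576, 0.1016, 0.027]
ee_rot: [3.14, -0.002, -1.443]
wrist_force: [-5.2, -1.9, 3.8]
width: 0.0005
```

```bash
python3 st.py
```

```text
t 18.48 st x,y mm 51.9 -0.9 z 27.0 yawerr deg -0.05 rp -0.08 -0.12 Fst -5.4 -1.2 3.8 T [-0.24  1.17  0.02] w 0.0005
```

jog_arm(
  series=[
    {"x": 0, "y": 0, "z": 0, "rx": 0, "ry": 0, "rz": 0},
  ],
)

```text
time: 18.57
tool_pos: [0.5576, 0.1016, 0.0271]
ee_rot: [3.14, -0.002, -1.443]
wrist_force: [-1.3, -1.1, 0.7]
width: 0.0006
```

```bash
python3 st.py; python3 - <<'E'
from h import *
from bench import cams
o=[]
for n,(x,y,w,h) in(('top',(160,140,110,100)),('scene',(200,110,140,100))):
    s=cams.snapshot(n);i=cv2.cvtColor(s['img'],cv2.COLOR_RGB2BGR)
    o.append(cv2.resize(i[y:y+h,x:x+w],None,fx=3.2,fy=3.2,interpolation=cv2.INTER_CUBIC))
cv2.imwrite('pics/r5.png',np.hstack(o))
E
```

```text
t 18.57 st x,y mm 52.0 -0.9 z 27.1 yawerr deg -0.05 rp -0.1 -0.12 Fst -1.4 -0.9 0.7 T [-0.16  0.45  0.05] w 0.0006
```

View pics/r5.png

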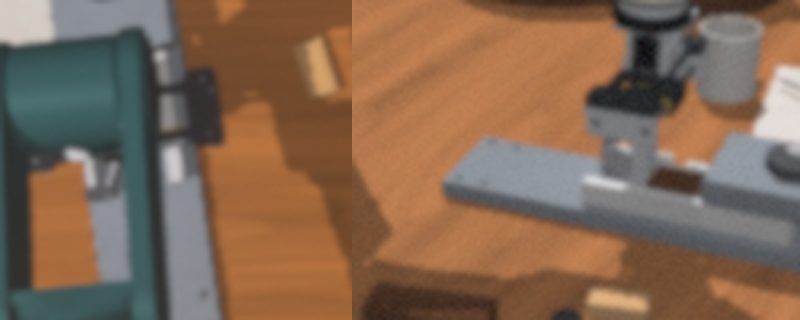

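The guard has swung in behind the tail and leans on the fingers. I feel on in small rows.

jog_arm(
  series=[
    {"x": 0, "y": -0.001, "z": 0, "rx": 0, "ry": 0, "rz": 0},
    {"x": 0, "y": -0.001, "z": 0, "rx": 0, "ry": 0, "rz": 0},
  ],
)

```text
time: 18.83
tool_pos: [0.5577, 0.1016, 0.0271]
ee_rot: [3.135, -0.002, -1.443]
wrist_force: [-6.4, -1.4, 3.2]
width: 0.0003
```

```bash
python3 st.py
```

```text
t 18.83 st x,y mm 52.0 -0.9 z 27.1 yawerr deg -0.04 rp -0.35 -0.13 Fst -6.5 -0.5 3.2 T [-0.25  1.16  0.  ] w 0.0003
```

jog_arm(
  series=[
    {"x": 0, "y": -0.001, "z": 0, "rx": 0, "ry": 0, "rz": 0},
    {"x": 0, "y": -0.001, "z": 0, "rx": 0, "ry": 0, "rz": 0},
  ],
)

```text
time: 19.0
tool_pos: [0.5576, 0.1015, 0.0271]
ee_rot: [3.13, -0.002, -1.443]
wrist_force: [-5.4, -1.0, 3.9]
width: 0.0009
```

```bash
python3 st.py
```

```text
t 19.0 st x,y mm 51.9 -0.9 z 27.1 yawerr deg -0.04 rp -0.64 -0.14 Fst -5.4 -0.3 3.9 T [-0.28  1.1   0.07] w 0.0009
```

jog_arm(
  series=[
    {"x": 0, "y": 0, "z": 0, "rx": 0.6, "ry": 0, "rz": 0},
  ],
)

```text
time: 19.08
tool_pos: [0.5578, 0.1015, 0.0271]
ee_rot: [3.141, -0.002, -1.443]
wrist_force: [-2.0, -1.8, 1.3]
width: 0.0006
```

```bash
python3 st.py
```

```text
t 19.08 st x,y mm 52.1 -1.0 z 27.1 yawerr deg -0.03 rp -0.03 -0.14 Fst -2.2 -1.5 1.3 T [-0.14  0.44  0.  ] w 0.0006
```

jog_arm(
  series=[
    {"x": 0, "y": -0.0015, "z": 0, "rx": 0.1, "ry": 0, "rz": 0},
  ],
)

```text
time: 19.17
tool_pos: [0.558, 0.1016, 0.027]
ee_rot: [3.141, -0.003, -1.443]
wrist_force: [-8.6, -0.9, 5.7]
width: 0.0004
```

```bash
python3 st.py
```

```text
t 19.17 st x,y mm 52.3 -1.0 z 27.0 yawerr deg -0.03 rp -0.06 -0.15 Fst -8.6 0.2 5.7 T [-0.36  1.59  0.06] w 0.0004
```

jog_arm(
  series=[
    {"x": 0, "y": -0.0015, "z": 0, "rx": 0.1, "ry": 0, "rz": 0},
  ],
)

```text
time: 19.25
tool_pos: [0.5581, 0.1016, 0.027]
ee_rot: [3.139, -0.003, -1.443]
wrist_force: [-6.9, -1.6, 5.2]
width: 0.0008
```

```bash
python3 st.py
```

```text
t 19.25 st x,y mm 52.4 -1.0 z 27.0 yawerr deg -0.03 rp -0.14 -0.15 Fst -7.0 -0.7 5.2 T [-0.26  1.47  0.03] w 0.0008
```

jog_arm(
  series=[
    {"x": 0, "y": -0.0016, "z": 0, "rx": 0.15, "ry": 0, "rz": 0},
    {"x": 0, "y": -0.0016, "z": 0, "rx": 0.15, "ry": 0, "rz": 0},
    {"x": 0, "y": -0.0016, "z": 0, "rx": 0.15, "ry": 0, "rz": 0},
    {"x": 0, "y": -0.0016, "z": 0, "rx": 0.15, "ry": 0, "rz": 0},
  ],
)

```text
time: 19.58
tool_pos: [0.558, 0.1015, 0.027]
ee_rot: [3.136, -0.003, -1.442]
wrist_force: [-7.9, -1.8, 5.0]
width: 0.0002
```

```bash
python3 st.py
```

```text
t 19.58 st x,y mm 52.3 -1.0 z 27.0 yawerr deg -0.01 rp -0.33 -0.18 Fst -8.0 -0.8 5.0 T [-0.31  1.39  0.  ] w 0.0002
```

jog_arm(
  series=[
    {"x": 0, "y": -0.0018, "z": 0, "rx": 0.1, "ry": 0, "rz": 0},
    {"x": 0, "y": -0.0018, "z": 0, "rx": 0.1, "ry": 0, "rz": 0},
    {"x": 0, "y": -0.0018, "z": 0, "rx": 0.1, "ry": 0, "rz": 0},
    {"x": 0, "y": -0.0018, "z": 0, "rx": 0.1, "ry": 0, "rz": 0},
  ],
)

```text
time: 19.92
tool_pos: [0.5579, 0.1015, 0.0271]
ee_rot: [3.127, -0.004, -1.442]
wrist_force: [-7.0, -2.4, 4.9]
width: 0.0004
```

```bash
python3 st.py; python3 - <<'E'
from h import *
from bench import cams
s=cams.snapshot('scene');i=cv2.cvtColor(s['img'],cv2.COLOR_RGB2BGR)
x,y,w,h=250,120,90,65
cv2.imwrite('pics/r6.png',cv2.resize(i[y:y+h,x:x+w],None,fx=8.5,fy=8.5,interpolation=cv2.INTER_CUBIC))
E
```

```text
t 19.92 st x,y mm 52.2 -1.0 z 27.1 yawerr deg 0.01 rp -0.86 -0.21 Fst -7.3 -1.5 4.9 T [-0.37  1.52 -0.02] w 0.0004
```

View pics/r6.png

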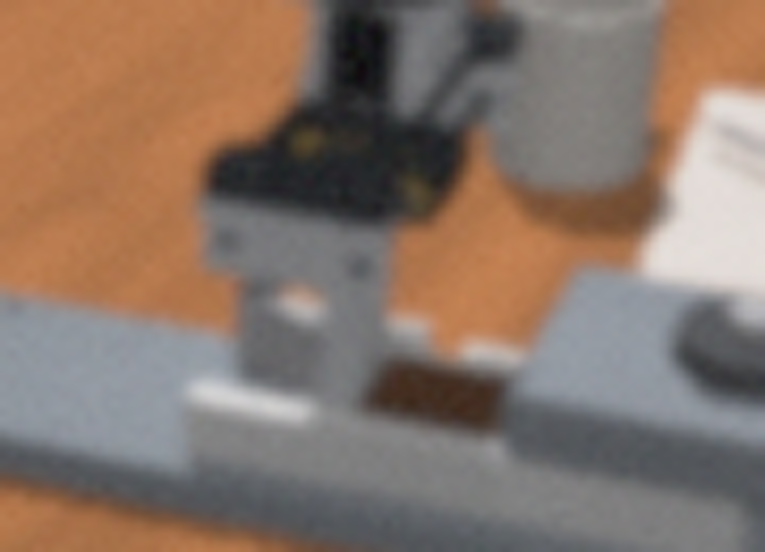

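Motion stopped abruptly at tail ≈ 60 mm. There is an upward force of 5 N, so the fingers are pressing the blank down, and I relieve that to feel the stop cleanly.

jog_arm(
  series=[
    {"x": 0, "y": -0.0012, "z": -0.0006, "rx": 0.4, "ry": 0.1, "rz": 0},
    {"x": 0, "y": -0.0012, "z": -0.0006, "rx": 0.4, "ry": 0.1, "rz": 0},
  ],
)

```text
time: 20.13
tool_pos: [0.558, 0.1014, 0.0271]
ee_rot: [3.136, -0.007, -1.442]
wrist_force: [-5.1, -1.5, 1.0]
width: 0.0007
```

```bash
python3 st.py
```

```text
t 20.13 st x,y mm 52.3 -1.1 z 27.1 yawerr deg 0.01 rp -0.34 -0.42 Fst -5.2 -0.8 1.0 T [-0.21  1.01  0.02] w 0.0007
```

jog_arm(
  series=[
    {"x": 0, "y": -0.0014, "z": -0.0008, "rx": 0.2, "ry": 0, "rz": 0},
  ],
)

```text
time: 20.22
tool_pos: [0.5581, 0.1015, 0.0271]
ee_rot: [3.137, -0.007, -1.442]
wrist_force: [-6.5, -2.2, -0.1]
width: 0.0006
```

```bash
python3 st.py
```

```text
t 20.22 st x,y mm 52.4 -1.0 z 27.1 yawerr deg 0.02 rp -0.29 -0.43 Fst -6.7 -1.4 -0.1 T [-0.3   1.09  0.01] w 0.0006
```

jog_arm(
  series=[
    {"x": 0, "y": -0.0016, "z": -0.0008, "rx": 0.2, "ry": 0, "rz": 0},
  ],
)

```text
time: 20.3
tool_pos: [0.5582, 0.1015, 0.027]
ee_rot: [3.137, -0.008, -1.442]
wrist_force: [-5.5, -1.4, 0.7]
width: 0.0003
```

```bash
python3 st.py
```

```text
t 20.3 st x,y mm 52.5 -1.0 z 27.0 yawerr deg 0.02 rp -0.27 -0.43 Fst -5.6 -0.6 0.7 T [-0.36  1.3  -0.02] w 0.0003
```

The vertical load is gone and the resistance remains, so it is the stop. Now I press harder for about 0.6 s.

jog_arm(
  series=[
    {"x": 0, "y": -0.0022, "z": -0.001, "rx": 0.2, "ry": -0.1, "rz": 0},
    {"x": 0, "y": -0.0022, "z": -0.001, "rx": 0.2, "ry": -0.1, "rz": 0},
  ],
)

```text
time: 20.47
tool_pos: [0.5583, 0.1016, 0.027]
ee_rot: [3.134, -0.004, -1.442]
wrist_force: [-7.8, -1.8, 2.8]
width: 0.0008
```

```bash
python3 st.py
```

```text
t 20.47 st x,y mm 52.6 -1.0 z 27.0 yawerr deg 0.04 rp -0.42 -0.24 Fst -8.0 -0.7 2.8 T [-0.34  1.51 -0.01] w 0.0008
```

jog_arm(
  series=[
    {"x": 0, "y": -0.0026, "z": -0.0012, "rx": 0.3, "ry": 0, "rz": 0},
    {"x": 0, "y": -0.0026, "z": -0.0012, "rx": 0.3, "ry": 0, "rz": 0},
  ],
)

```text
time: 20.63
tool_pos: [0.5584, 0.1016, 0.0271]
ee_rot: [3.133, -0.004, -1.442]
wrist_force: [-8.3, -2.2, 0.9]
width: 0.0003
```

```bash
python3 st.py
```

```text
t 20.63 st x,y mm 52.7 -1.0 z 27.1 yawerr deg 0.04 rp -0.5 -0.25 Fst -8.5 -1.1 0.9 T [-0.35  1.58 -0.02] w 0.0003
```

jog_arm(
  series=[
    {"x": 0, "y": -0.003, "z": -0.0012, "rx": 0.4, "ry": 0, "rz": 0},
    {"x": 0, "y": -0.003, "z": -0.0012, "rx": 0.4, "ry": 0, "rz": 0},
    {"x": 0, "y": -0.003, "z": -0.0012, "rx": 0.4, "ry": 0, "rz": 0},
  ],
)

```text
time: 20.88
tool_pos: [0.5586, 0.1016, 0.0271]
ee_rot: [3.133, -0.005, -1.441]
wrist_force: [-8.0, -2.3, 1.8]
width: 0.0006
```

```bash
python3 st.py
```

```text
t 20.88 st x,y mm 52.9 -1.0 z 27.1 yawerr deg 0.05 rp -0.48 -0.27 Fst -8.2 -1.2 1.8 T [-0.38  1.74 -0.02] w 0.0006
```

jog_arm(
  series=[
    {"x": 0, "y": -0.003, "z": -0.0012, "rx": 0.4, "ry": 0, "rz": 0},
    {"x": 0, "y": -0.003, "z": -0.0012, "rx": 0.4, "ry": 0, "rz": 0},
    {"x": 0, "y": -0.003, "z": -0.0012, "rx": 0.4, "ry": 0, "rz": 0},
    {"x": 0, "y": -0.003, "z": -0.0012, "rx": 0.4, "ry": 0, "rz": 0},
  ],
)

```text
time: 21.22
tool_pos: [0.5586, 0.1016, 0.027]
ee_rot: [3.134, -0.005, -1.441]
wrist_force: [-8.9, -2.3, 3.0]
width: 0.0003
```

```bash
python3 st.py
```

```text
t 21.22 st x,y mm 52.9 -1.0 z 27.0 yawerr deg 0.07 rp -0.45 -0.31 Fst -9.1 -1.2 3.0 T [-0.37  1.77  0.  ] w 0.0003
```

The creep is about 1.4 mm for 7 N, which matches the rubber pad. One slightly firmer hold takes about 8 N to the stop itself.

jog_arm(
  series=[
    {"x": 0, "y": -0.0034, "z": -0.0013, "rx": 0.4, "ry": 0, "rz": 0},
    {"x": 0, "y": -0.0034, "z": -0.0013, "rx": 0.4, "ry": 0, "rz": 0},
    {"x": 0, "y": -0.0034, "z": -0.0013, "rx": 0.4, "ry": 0, "rz": 0},
  ],
)

```text
time: 21.47
tool_pos: [0.5587, 0.1016, 0.0271]
ee_rot: [3.132, -0.006, -1.441]
wrist_force: [-10.0, -2.7, 2.3]
width: 0.0005
```

```bash
python3 st.py
```

```text
t 21.47 st x,y mm 53.0 -1.0 z 27.1 yawerr deg 0.09 rp -0.58 -0.34 Fst -10.3 -1.4 2.3 T [-0.41  1.93  0.01] w 0.0005
```

jog_arm(
  series=[
    {"x": 0, "y": -0.0034, "z": -0.0013, "rx": 0.4, "ry": 0, "rz": 0},
    {"x": 0, "y": -0.0034, "z": -0.0013, "rx": 0.4, "ry": 0, "rz": 0},
    {"x": 0, "y": -0.0034, "z": -0.0013, "rx": 0.4, "ry": 0, "rz": 0},
    {"x": 0, "y": -0.0034, "z": -0.0013, "rx": 0.4, "ry": 0, "rz": 0},
  ],
)

```text
time: 21.8
tool_pos: [0.5586, 0.1015, 0.0271]
ee_rot: [3.128, -0.007, -1.44]
wrist_force: [-9.8, -3.2, 2.5]
width: 0.0006
```

```bash
python3 st.py
```

```text
t 21.8 st x,y mm 52.9 -1.0 z 27.1 yawerr deg 0.12 rp -0.78 -0.37 Fst -10.1 -2.0 2.5 T [-0.39  1.85  0.01] w 0.0006
```

Held at about 10 N total for 0.6 s. I ease back 4 mm and lift straight out.

jog_arm(
  series=[
    {"x": 0, "y": 0.001, "z": 0, "rx": 0.3, "ry": 0, "rz": 0},
    {"x": 0, "y": 0.003, "z": 0, "rx": 0.3, "ry": 0, "rz": 0},
    {"x": 0, "y": 0.001, "z": -0.001, "rx": 0, "ry": 0, "rz": 0},
  ],
)

```text
time: 22.05
tool_pos: [0.5565, 0.1003, 0.0283]
ee_rot: [-3.137, -0.008, -1.441]
wrist_force: [0.3, -2.5, -1.1]
width: 0.0003
```

```bash
python3 st.py
```

```text
t 22.05 st x,y mm 50.6 -2.0 z 28.3 yawerr deg 0.1 rp 0.29 -0.48 Fst -0.0 -2.5 -1.1 T [-0.28  0.16  0.03] w 0.0003
```

jog_arm(
  series=[
    {"x": 0, "y": 0, "z": -0.006, "rx": 0, "ry": 0, "rz": 0},
    {"x": 0, "y": 0, "z": -0.01, "rx": 0, "ry": 0, "rz": 0},
    {"x": 0, "y": 0, "z": -0.015, "rx": 0, "ry": 0, "rz": 0},
    {"x": 0, "y": 0, "z": -0.02, "rx": 0, "ry": 0, "rz": 0},
    {"x": 0, "y": 0, "z": -0.02, "rx": 0, "ry": 0, "rz": 0},
    {"x": 0, "y": 0, "z": -0.02, "rx": 0, "ry": 0, "rz": 0},
    {"x": 0, "y": 0, "z": -0.02, "rx": 0, "ry": 0, "rz": 0},
    {"x": 0, "y": 0, "z": -0.01, "rx": 0, "ry": 0, "rz": 0},
    {"x": 0, "y": 0, "z": 0, "rx": 0, "ry": 0, "rz": 0},
  ],
)

```text
time: 22.8
tool_pos: [0.5601, 0.1048, 0.1637]
ee_rot: [-3.119, -0.002, -1.439]
wrist_force: [0.2, -0.5, 0.2]
width: 0.0008
```

```bash
python3 st.py; python3 - <<'E'
from h import *
from bench import cams
o=[]
for n,(x,y,w,h) in(('top',(160,140,110,100)),('scene',(200,110,140,100))):
    s=cams.snapshot(n);i=cv2.cvtColor(s['img'],cv2.COLOR_RGB2BGR)
    o.append(cv2.resize(i[y:y+h,x:x+w],None,fx=3.2,fy=3.2,interpolation=cv2.INTER_CUBIC))
cv2.imwrite('pics/r7.png',np.hstack(o))
E
```

```text
t 22.8 st x,y mm 54.8 2.0 z 163.7 yawerr deg 0.16 rp 1.3 -0.12 Fst 0.1 -0.5 0.2 T [-0.03  0.15  0.01] w 0.0008
```

View pics/r7.png

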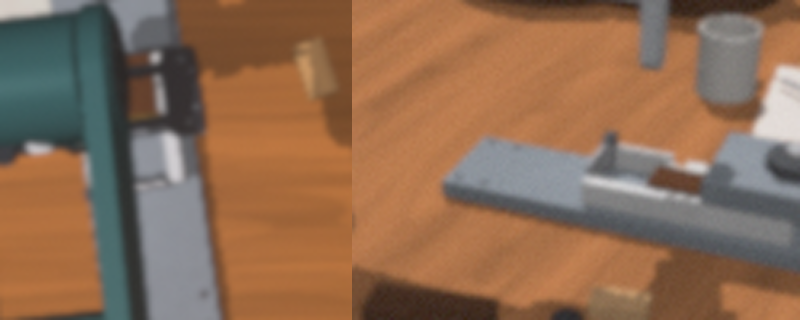

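The guard is shut behind the blank. I move the arm clear for a proper check.

jog_arm(
  series=[
    {"x": 0.01, "y": 0.01, "z": -0.005, "rx": 0, "ry": 0, "rz": 0},
    {"x": 0.02, "y": 0.01, "z": -0.005, "rx": 0, "ry": 0, "rz": 0},
    {"x": 0.03, "y": 0.01, "z": -0.005, "rx": 0, "ry": 0, "rz": 0},
    {"x": 0.03, "y": 0.01, "z": -0.005, "rx": 0, "ry": 0, "rz": 0},
    {"x": 0.03, "y": 0.01, "z": 0, "rx": 0, "ry": 0, "rz": 0},
    {"x": 0.03, "y": 0.01, "z": 0, "rx": 0, "ry": 0, "rz": 0},
    {"x": 0.03, "y": 0.01, "z": 0, "rx": 0, "ry": 0, "rz": 0},
    {"x": 0.03, "y": 0.01, "z": 0, "rx": 0, "ry": 0, "rz": 0},
    {"x": 0.03, "y": 0.01, "z": 0, "rx": 0, "ry": 0, "rz": 0},
    {"x": 0.015, "y": 0, "z": 0, "rx": 0, "ry": 0, "rz": 0},
    {"x": 0, "y": 0, "z": 0, "rx": 0, "ry": 0, "rz": 0},
    {"x": 0, "y": 0, "z": 0, "rx": 0, "ry": 0, "rz": 0},
  ],
)

```text
time: 23.9
tool_pos: [0.4912, -0.1663, 0.1564]
ee_rot: [3.127, 0.015, -1.435]
wrist_force: [-0.7, -0.3, 1.1]
width: 0.0005
```

```bash
python3 st.py; python3 - <<'E'
from h import *
from bench import cams
st=(.506,.0958,.1285)
for n,(x,y,w,h) in(('top',(165,130,75,90)),('scene',(250,140,80,50))):
    s=cams.snapshot(n);i=cv2.cvtColor(s['img'],cv2.COLOR_RGB2BGR);cv2.imwrite(f'pics/full_{n}.png',i)
    k=6 if n=='top' else 9
    c=cv2.resize(i[y:y+h,x:x+w],None,fx=k,fy=k,interpolation=cv2.INTER_CUBIC)
    for tail in(55,61,70):
        L=np.array([(tail,-22,28),(tail,22,28)])/1e3
        q=proj(s,pose(st,L,.02));cv2.polylines(c,[np.round((q-[x,y]+.5)*k).astype(np.int32)],False,(0,255,0),1)
    cv2.imwrite(f'pics/e_{n}.png',c)
E
```

```text
t 23.9 st x,y mm -48.3 -258.0 z 156.4 yawerr deg 0.44 rp -0.85 0.87 Fst -0.7 -0.2 1.1 T [ 0.02  0.16 -0.04] w 0.0005
```

View pics/e_top.png

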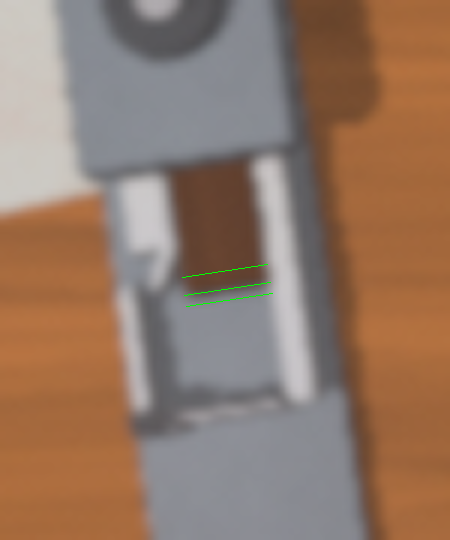

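View pics/e_scene.png

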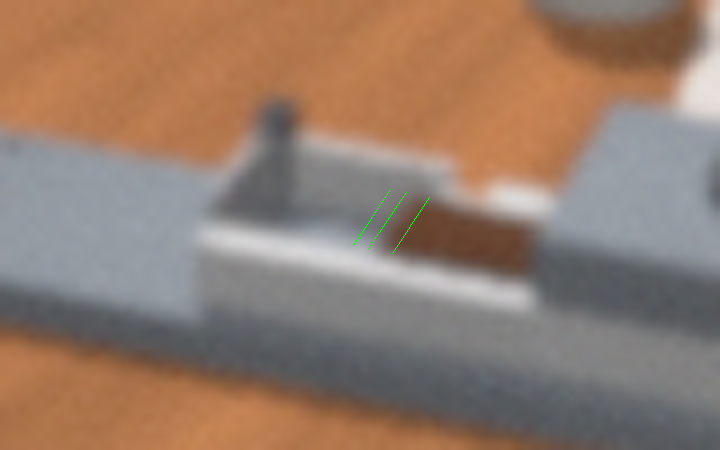

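View pics/full_top.png

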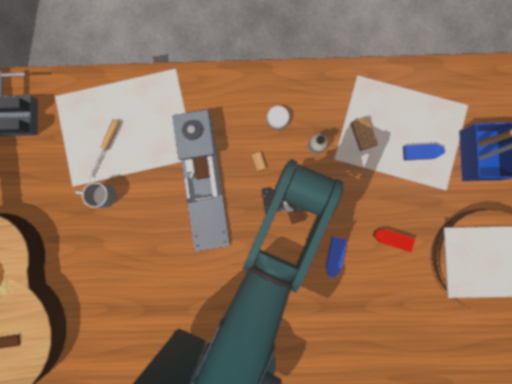

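The top view shows the tail at about 61 mm past the guard line, the blank in line between fence and rail, the guard shut, and the bystanders in place. The arm is clear, so I hand in.

```bash
python3 -c "
from bench import robot,ticket
print(robot.get_obs()['time'],robot.get_obs()['qvel'].round(3));print(ticket.close_job())"
```

```text
24.0 [ 0.019 -0.012 -0.012  0.003  0.003 -0.001]
the job is handed in; nothing more can be done
None
```

I fed the tapered rosewood blank nose first through the chip guard and pressed it against the end stop. I then withdrew so the guard shut behind it, and handed the job in at 24 s of the 64 s allowed.

- **Feeding:** I gripped the blank by its sides near the tail and slid it along the bed until its nose held the guard open. Then I released it and pushed on the tail with closed fingers.
- **Pressing:** The blank stopped abruptly with its tail about 60 mm past the guard line. I held about 10 N at the wrist for 0.6 s. Taking off roughly 2 N of sliding drag leaves about 8 N on the stop. It gave about 1.4 mm, which fits the rubber pad.
- **Last pictures:** The guard is shut and the blank lies in line in the seat. The bystanders I could see look unmoved, though the arm hid part of the view, including most of the square blank. The arm was well clear of everything.
- **Disagreements and limits:**
  - The top view puts the tail at about 61 mm and the scene view at about 63–65 mm; both are inside the 55–95 mm limits.
  - The force on the stop itself was only inferred from the wrist reading. Before I reached 10 N, force changed with almost no movement, which I put down to friction and the fingers pressing down on the blank.

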